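# Reload the base-grinding clamp with matching tumblers

## Robot

A 6-joint arm with a two-finger parallel gripper is mounted at the origin on the work surface. World frame = base frame: x ahead of the robot, y to its left, z up, the work surface at z = 0. Lengths are in m, angles in degrees, forces in N, time in s.
With the tool pointing down it reaches from about 0.35 to 0.875 m from the base axis. Payload 4.2 kg.
Tool frame: the origin (TCP) lies midway between the tips of the shut fingers; the grasp point (between the pads) lies 19 mm behind it; y points along the fingers, x is the direction in which the jaws open and shut, and the axes are right-handed (so a half turn about y gives the same grasp; the last joint's range is limited). The gripper opens to 87 mm and grips with 3 to 60 N. Pads are 19 mm wide; open, the fingers measure 117 mm over their backs; the gripper's body (75 mm by 190 mm) begins 51 mm behind the grasp point.
Start: joints at [-50.902, 22.042, 0.453, 0, -68.411, -14.817], TCP at [0.257, -0.57, 0.223] pointing down, gripper open.
Joint ranges: [-179.83, 179.83], [-69.29, 118.12], [-61.27, 80.66], [-181.25, 117.63], [-171.15, -9.14], [-177.46, 177.46]. Speed limits (degrees/s): [159.86, 159.86, 180, 180, 180, 180].

## Interface

Orientations are given as a 3x3 rotation matrix whose columns are the frame's x, y, z axes.
In Python, from station import * gives the robot as it stands.
- The arm moves only by the tool jog_arm, never from a script. Its argument "series" is a list of rows, each a list of 3 entries, a list of its own where there are three numbers: the shift along the tool's x, y, z in m, then the turn, a rotation vector about the tool's x, y, z in degrees, then the finger opening in m, from 0 to 0.087. A call has 1 to 10 rows; each row shifts and turns the commanded pose from where the row before left it, along the tool's axes as they then stand; what a row does not reach is not made up. A row lasts 1/8 s, in which the tool goes at most 62.5 mm and 10.7 degrees, less where a joint would pass 70% of its speed; a pose out of reach is approached as far as the arm can. A call is refused whole if a number of a shift passes 0.0625 or a number of a turn 10.7, either way. A call with a gripper value outside its range is refused whole. The fingers move at their own pace and stop on an object; the grip force is fixed at half the most. Time passes only in rows, so rows that do not move let the fingers close. It gives the time, the measured TCP pose, the force and the opening at its end, in the units of the state.
- sense(): the state, without advancing time (a new reading comes with each control period).
- capture(name): name is "scene" or "side" or "wrist"; returns the picture (400x640x3 uint8, red, green, blue); there is no depth.
- camera_info(name): a dict with "fx", "fy", "cx", "cy" (pixels), "k1" (the pictures are not rectified: a ray, as slopes to the right and down, at radius r is drawn at 1 + k1 r^2 times it, then the intrinsics apply), "rvec" (rotation vector, rad) and "tvec" (3), from world to camera coordinates, as OpenCV has them. Camera axes: x right, y down, z forward; pixel columns grow to the right and rows downward; lengths in m; the calibration is good to about 2 mm. A picture is of the moment at which its call begins: read the wrist's pose just before it. camera_info takes no time and is no camera call; for the wrist camera it gives the pose at the moment of the call.
- finish_job(): hands the job in, once; it reports no verdict.
The state is a dict: "time_s": time; "joints": joint angles; "joint_velocities": joint speeds; "effort": joint torques, N m; "tcp_pos": TCP position; "ee_rot": TCP orientation; "wrist_force": force on the tool from outside, world axes, zero at the start; "moment": the same for the moment, N m; "gripper_width": opening from 0.0 (shut) to 1.0 (fully open).
Only numpy, scipy, OpenCV 4.12 (cv2) and the standard library are available. Lean on these libraries where they do the work, as an engineer would, in place of code of your own. Each camera call takes 0.05 s, during which the arm holds its last target. There are 200 camera calls.

## Task

Roll the clamp's recessed thumbwheel with a fingertip until the jaw is wide open (65 mm or more), and only then lift out the finished slim tumbler and stand it upside down, as it is, on the felt mat. Then stand every 60 mm tumbler blank, rim down, in a row in the clamp, leaving the 52 and 68 mm look-alikes and everything else on the bench where they are, and roll the thumbwheel back until the jaw holds all of them snugly against the fence. Move the jaw by its wheel only, never by pushing on it.

Things in the scene. Friction and masses are not known exactly. Their poses are not given: they have to be found in the camera images.
- clamp: gang clamp for base grinding, fixed to the bench. Origin at bench level; x from the thumbwheel side (near the robot) to the fence, y along the fence to the left, z up. Grey base plate x -130..75, y -145..145 mm, its top (floor for the tumblers) 10 mm up. Rubber-faced fence: face at x = 40 mm, back at 58, y +-135, z 12..50 mm. The tumblers stand in a row, anywhere along y, between fence and jaw.
- thumbwheel (a joint): thumbwheel angle (rad), stops at -1.33 and 6.0, starts between 0 and 1.0. It grows and the jaw opens as the top of the rim is rolled towards +y of the clamp (left seen from the wheel side), and falls and the jaw closes towards -y. Gap between jaw and fence = 54 mm + 3 mm x angle. It stays where it is left; turning takes about 4 N along the rim, more once the jaw bears on something.
- wheel_top (a point): topmost point of the thumbwheel's rim, 66 mm above the bench, at x = -94 mm, y = 0 of the clamp. The wheel is a knurled brass disc, 56 mm across and 14 mm thick, axis along the clamp's x, sunk in a grey housing (43 mm in x, 76 mm in y) whose top is 57 mm above the bench: only 9 mm of rim stand out.
- jaw: the sliding jaw itself, an aluminium bar with a rubber facing; origin: centre of its face (the side towards the fence), 31 mm above the bench; 270 mm long, 20 mm thick with the facing, 12 to 50 mm above the bench. It slides along the clamp's x: gap to the fence = 40 mm minus its origin's x in the clamp, 50 to 72 mm. A self-locking screw drives it: pushing with under about 25 N does not move it.
- felt_mat: grey felt mat, 130 x 130 mm, 4 mm thick, fixed to the bench; origin: centre of its underside.
- finished: finished slim tumbler of cut glass, 52 mm across and 70 mm tall, upside down, standing in the clamp at the start with the jaw slack on it or nearly touching it; bright cut grooves round the wall; origin: centre of its underside, z up.
- tumbler_a: tumbler blank of frosted glass standing upside down (rim down), plain upright cylinder 60 mm across and 70 mm tall, thick base uppermost, black marking lines round its wall; origin: centre of its underside, z up. One of the 60 mm blanks to be clamped; two or three of the three are present.
- tumbler_b: tumbler blank of frosted glass standing upside down (rim down), plain upright cylinder 60 mm across and 70 mm tall, thick base uppermost, black marking lines round its wall; origin: centre of its underside, z up. One of the 60 mm blanks to be clamped; two or three of the three are present.
- tumbler_c: tumbler blank of frosted glass standing upside down (rim down), plain upright cylinder 60 mm across and 70 mm tall, thick base uppermost, black marking lines round its wall; origin: centre of its underside, z up. One of the 60 mm blanks to be clamped; two or three of the three are present.
- slim_blank: tumbler blank of frosted glass standing upside down (rim down), plain upright cylinder 52 mm across and 70 mm tall, thick base uppermost, black marking lines round its wall; origin: centre of its underside, z up. Wrong size: stays where it is.
- stout_blank_1: tumbler blank of frosted glass standing upside down (rim down), plain upright cylinder 68 mm across and 70 mm tall, thick base uppermost, black marking lines round its wall; origin: centre of its underside, z up. Wrong size: stays where it is.
- stout_blank_2: tumbler blank of frosted glass standing upside down (rim down), plain upright cylinder 68 mm across and 70 mm tall, thick base uppermost, black marking lines round its wall; origin: centre of its underside, z up. Wrong size: stays where it is.
- water_bottle: white plastic bottle, 64 mm across, 170 mm tall; bystander; origin: centre of its underside.
- brush: brush about 200 mm long lying beyond the clamp; bystander; origin near its middle.
- dressing_stone: brown dressing stick 140 x 24 x 22 mm lying on the bench; bystander; origin: centre of its underside.
- grit_wheel: brown grinding wheel 110 mm across, 18 mm thick, lying flat; bystander; origin: centre of its underside.
- cork_wheel: cork polishing wheel 96 mm across, 22 mm thick, lying flat; bystander; origin: centre of its underside.
Things that resemble listed ones, but are neither listed nor needed, are in the scene too. What is shaped like the tumbler_b but turquoise is not meant.

How it is judged:
By the outcome, as a careful person would: the job done as asked, in the order asked, and still so for the second after the job is handed in, with the robot touching nothing.
Of tumbler_a, tumbler_b, tumbler_c only 2 to 3 are there at a start; the rules pass over those that are not, and their reading is None.
At some moment in a run one of tumbler_a, tumbler_b, tumbler_c may be knocked a few centimetres aside while the robot is not near it.
Once in a run the grip may slacken for a moment while it holds something.
It also fails if it takes over 210 s, if anything falls off the work surface, if the arm or the gripper's body presses on something with over 40 N, if the wrist force passes 120 N, or if a joint passes its speed limit or range.

## Working session

There is one attempt and no reset: what is moved stays moved. The work goes in short steps, Python scripts to look and compute and a tool call to move; the robot and the scene stay as the last step left them, time stands still between calls to the robot, and variables do not carry over. Pictures are saved under pics/ and viewed, about 12 in all and at most 16, crops included, and the job is handed in when it is done.

Besides the shell and the picture viewer there is one more tool, called after "Emit:" by a JSON object that holds its "name" and its "arguments", one argument or row to a line. jog_arm: Moves the arm, as the interface text tells. Its arguments: {"type":"object","properties":{"series":{"type":"array","items":{"type":"array"}}},"required":["series"]}

```bash
mkdir -p pics; ls; cat > h.py <<'E'
from station import *
import numpy as np, cv2
def info(n):
    c=camera_info(n); R=cv2.Rodrigues(np.array(c["rvec"],float))[0]; return c,R,np.array(c["tvec"],float)
def w2p(n,P,i=None):
    c,R,t=i or info(n); q=(R@np.atleast_2d(P).T).T+t; s=q[:,:2]/q[:,2:]
    s=s*(1+c["k1"]*(s**2).sum(1,keepdims=True)); return s*[c["fx"],c["fy"]]+[c["cx"],c["cy"]]
def p2w(n,uv,z,i=None):
    c,R,t=i or info(n); d=(np.atleast_2d(uv)-[c["cx"],c["cy"]])/[c["fx"],c["fy"]]; s=d.copy()
    for _ in range(20): s=d/(1+c["k1"]*(s**2).sum(1,keepdims=True))
    r=np.c_[s,np.ones(len(s))]@R; o=-R.T@t
    return o+r*((z-o[2])/r[:,2])[:,None]
def snap(n,f,crop=None,k=1):
    im=capture(n)
    if f:
        o=im if crop is None else im[crop[1]:crop[3],crop[0]:crop[2]]
        cv2.imwrite("pics/"+f,cv2.cvtColor(cv2.resize(o,None,fx=k,fy=k,interpolation=cv2.INTER_CUBIC),cv2.COLOR_RGB2BGR))
    return im
E
python3 - <<'E'
from h import *
np.set_printoptions(precision=3,suppress=True)
for n in ("scene","side","wrist"):
    im=snap(n,n+"0.png"); np.save(n+"0.npy",im); c,R,t=info(n); print(n,c,"pos",-R.T@t,"fwd",R[2])
a=cv2.imread("pics/scene0.png");b=cv2.imread("pics/side0.png")
print(sense())
E
```

```text
pics
scene {'fx': 388.06897744602037, 'fy': 388.06897744602037, 'cx': 317.25336578780275, 'cy': 200.65119502105733, 'k1': -0.03760891316064409, 'rvec': array([ 2.294,  1.047, -0.344]), 'tvec': array([-0.382, -0.298,  1.616])} pos [ 1.164 -0.52   1.105] fwd [-0.454  0.405 -0.794]
side {'fx': 381.6035848635697, 'fy': 381.6035848635697, 'cx': 323.45608564549326, 'cy': 197.24440995046209, 'k1': -0.047507024276943866, 'rvec': array([ 0.991, -2.405,  1.11 ]), 'tvec': array([0.412, 0.322, 0.948])} pos [-0.061  0.657  0.858] fwd [ 0.53  -0.543 -0.651]
wrist {'fx': 344.9267476094092, 'fy': 344.9267476094092, 'cx': 316.10374851119246, 'cy': 200.01841680426207, 'k1': 0.02153133791594963, 'rvec': array([-1.621, -2.507, -0.326]), 'tvec': array([ 0.624, -0.031,  0.39 ])} pos [ 0.194 -0.598  0.384] fwd [ 0.232  0.106 -0.967]
{'time_s': 0.15, 'joints': array([-50.903,  22.08 ,   0.397,  -0.018, -68.41 , -14.818]), 'joint_velocities': array([-0.04 , -0.022,  0.287,  0.034,  0.021,  0.019]), 'effort': array([ -0.   , -39.105,  18.759,   4.222,   0.012,  -0.   ]), 'tcp_pos': array([ 0.257, -0.569,  0.222]), 'ee_rot': array([[-0.411, -0.001, -0.912],
       [ 0.912,  0.001, -0.411],
       [ 0.002, -1.   ,  0.   ]]), 'wrist_force': array([-0.199, -0.123, -0.722]), 'moment': array([ 0.012, -0.021,  0.059]), 'gripper_width': 1.0006908211152064}
```

View pics/scene0.png

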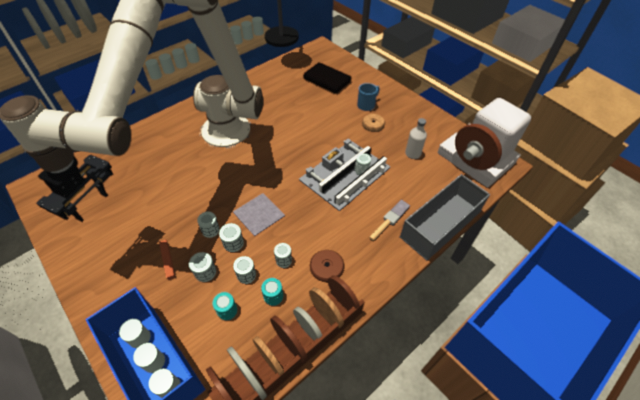

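View pics/side0.png

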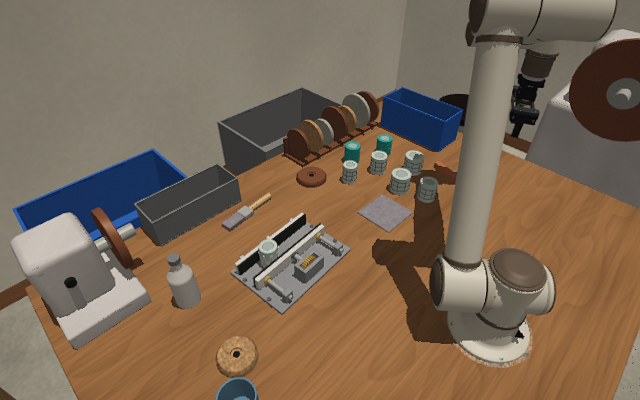

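The scene picture shows five frosted tumblers at (208,223), (231,237), (203,267), (245,270) and (283,255). Two turquoise ones at (223,305) and (271,291) are not meant. The clamp with the finished tumbler is at (345,170) and the mat at (259,214). I'll enlarge to measure the sizes.

```bash
python3 - <<'E'
from h import *
s=np.load("scene0.npy");d=np.load("side0.npy")
f=lambda im,c:cv2.resize(im[c[1]:c[3],c[0]:c[2]],(800,600) if 0 else None,fx=6,fy=6,interpolation=cv2.INTER_CUBIC)
a=f(s,(185,203,305,287)); b=f(d,(335,138,455,212))
cv2.imwrite("pics/c1.png",cv2.cvtColor(cv2.resize(np.vstack([a,b]),None,fx=.63,fy=.63),cv2.COLOR_RGB2BGR)) 
cv2.imwrite("pics/c1a.png",cv2.cvtColor(a,cv2.COLOR_RGB2BGR))
a=f(s,(295,133,397,212)); cv2.imwrite("pics/c2.png",cv2.cvtColor(a,cv2.COLOR_RGB2BGR))
E
```

```text
(no output)
```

View pics/c1a.png

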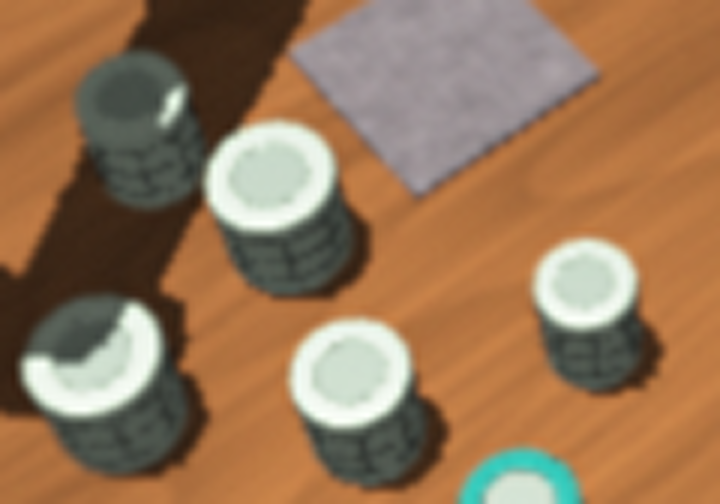

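View pics/c2.png

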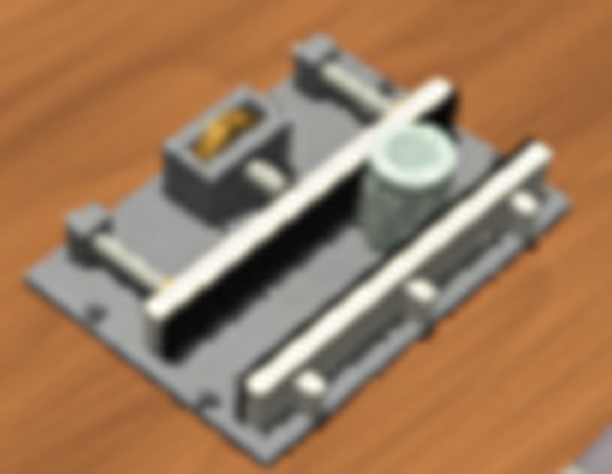

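```bash
cat >> h.py <<'E'
def tool(pos,yaw_deg): pass
E
python3 - <<'E'
from h import *
from scipy.optimize import least_squares
np.set_printoptions(precision=4,suppress=True)
i=info("scene"); o=np.array([185,203])
for nm,l,r,t,b in [("T1",76,188,48,152),("T2",205,336,121,231),("T3",22,163,296,416),("T4",290,412,318,427),("T5",533,638,238,330)]:
    px=np.array([[l,r,t,b]])[0]/6.; 
    L,Rr,T,B=px[0]+185,px[1]+185,px[2]+203,px[3]+203
    a=np.linspace(0,2*np.pi,200)
    def f(p):
        q=w2p("scene",np.c_[p[0]+p[2]*np.cos(a),p[1]+p[2]*np.sin(a),0*a+.07],i)
        return [q[:,0].min()-L+.0,q[:,0].max()-Rr,q[:,1].min()-T,q[:,1].max()-B]
    c=p2w("scene",[[(L+Rr)/2,(T+B)/2]],.07,i)[0]
    s=least_squares(f,[c[0],c[1],.03]); print(nm,s.x[:2],"dia",2*s.x[2]*1000,s.fun)
# clamp
O=np.array([295,133])
def C(u,v): return np.array([u,v])/6.+O
obs=[((-.130,-.145,.010),C(25,280)),((.075,-.145,.010),C(265,460)),((.075,.145,.010),C(572,205)),((.04,-.135,.05),C(247,383)),((.058,.135,.05),C(552,152))]
W=np.array([q[0] for q in obs]);U=np.array([q[1] for q in obs])
def T(p,W): c,s=np.cos(p[2]),np.sin(p[2]); return np.c_[p[0]+c*W[:,0]-s*W[:,1],p[1]+s*W[:,0]+c*W[:,1],W[:,2]]
best=min((least_squares(lambda p:(w2p("scene",T(p,W),i)-U).ravel(),[.6,.1,y0]) for y0 in np.arange(-3,3,1)),key=lambda s:s.cost)
print("clamp",best.x[:2],np.degrees(best.x[2]),best.fun)
p=best.x
print("wheel top world",T(p,np.array([[-.094,0,.066]])),"pix",(w2p("scene",T(p,np.array([[-.094,0,.066]])),i)-O)*6)
fin=p2w("scene",[C(413,154)],.08,i)[0]; print("fin",fin)
c,s=np.cos(p[2]),np.sin(p[2]); d=fin[:2]-p[:2]; print("fin in clamp",c*d[0]+s*d[1],-s*d[0]+c*d[1])
jx=p2w("scene",[C(150,302),C(445,85)],.05,i)[:,:2]-p[:2]; print("jaw",[(c*d[0]+s*d[1],-s*d[0]+c*d[1]) for d in jx])
m=p2w("scene",[np.array([u,v])/6.+[185,203] for u,v in [(290,52),(418,195),(600,73)]],.004,i); print("mat",m, (m[0]+m[2])/2)
E
```

```text
T1 [ 0.3973 -0.314 ] dia 63.153511177854156 [-0.5185  0.5202  0.647  -0.6277]
T2 [ 0.4869 -0.2842] dia 68.63152267277644 [-0.0131  0.0131  0.0159 -0.0154]
T3 [ 0.5186 -0.4109] dia 68.7238429512635 [ 0.1607 -0.1614 -0.1866  0.1802]
T4 [ 0.6106 -0.3182] dia 60.46829120807251 [-0.025   0.0251  0.0286 -0.0278]
T5 [ 0.6469 -0.1988] dia 53.63438192370846 [-0.0295  0.0295  0.0344 -0.0335]
clamp [0.5355 0.2072] 4.9913545807297135 [-0.2748 -0.2799  0.9197  0.9497  0.3395 -0.5478 -1.0605 -0.4246  0.1109
  0.1198]
wheel top world [[0.4418 0.199  0.066 ]] pix [[228.4366 123.1289]]
fin [0.5435 0.2567 0.08  ]
fin in clamp 0.012345386381191911 0.04862739385417259
jaw [(np.float64(-0.038014830842341335), np.float64(-0.12882800957809454)), (np.float64(-0.02799520480075677), np.float64(0.13411994174721145))]
mat [[ 0.3795 -0.2134  0.004 ]
 [ 0.5084 -0.2141  0.004 ]
 [ 0.5092 -0.0858  0.004 ]] [ 0.4443 -0.1496  0.004 ]
```

T1 (208,223, in shadow) and T4 (245,270) fit 60 mm. T5 is 52 mm, and T2 and T3 are 68 mm. The clamp is near (0.536, 0.207) with yaw of about 5°. Next I'll go above it and look closely.

```bash
cat >> h.py <<'E'
np.set_printoptions(precision=4,suppress=True)
def plan(P,head=None,step=.05):
    "shift in tool axes (current), rows; then turn about tool y"
    s=sense(); R=np.array(s["ee_rot"]); p=np.array(s["tcp_pos"]); d=R.T@(np.array(P)-p)
    n=int(np.ceil(np.linalg.norm(d)/step)); h=np.degrees(np.arctan2(R[1,0],R[0,0]))
    print("t",round(s["time_s"],2),"at",p,"head %.1f"%h,"shift",d,"rows",n,"each",d/max(n,1), "" if head is None else "turn y %.1f"%((h-head+180)%360-180), "F",np.array(s["wrist_force"]))
E
python3 -c "
from h import *
plan([.45,.2,.30],95)"
```

```text
t 0.15 at [ 0.2568 -0.5693  0.2217] head 114.3 shift [ 0.622  -0.0773 -0.4923] rows 16 each [ 0.0389 -0.0048 -0.0308] turn y 19.3 F [-0.1988 -0.1227 -0.7221]
```

Emit:
{"name": "jog_arm", "arguments": {
  "series": [
    [[0.039, -0.005, -0.031], [0, 0, 0], 0],
    [[0.039, -0.005, -0.031], [0, 0, 0], 0],
    [[0.039, -0.005, -0.031], [0, 0, 0], 0],
    [[0.039, -0.005, -0.031], [0, 0, 0], 0],
    [[0.039, -0.005, -0.031], [0, 0, 0], 0],
    [[0.039, -0.005, -0.031], [0, 0, 0], 0],
    [[0.039, -0.005, -0.031], [0, 0, 0], 0],
    [[0.039, -0.005, -0.031], [0, 0, 0], 0],
    [[0.039, -0.005, -0.031], [0, 0, 0], 0],
    [[0.039, -0.005, -0.031], [0, 0, 0], 0]
  ]
}}

```text
time_s: 1.4
tcp_pos: [0.3791, -0.0851, 0.2728]
ee_rot: [[-0.411, 0.001, -0.912], [0.912, 0.0, -0.411], [-0.0, -1.0, -0.001]]
wrist_force: [-0.5, -1.2, 0.0]
gripper_width: 0.021
```

Emit:
{"name": "jog_arm", "arguments": {
  "series": [
    [[0.039, -0.005, -0.031], [0, 0, 0], 0],
    [[0.039, -0.005, -0.031], [0, 0, 0], 0],
    [[0.039, -0.005, -0.031], [0, 0, 0], 0],
    [[0.039, -0.005, -0.031], [0, 0, 0], 0],
    [[0.039, -0.005, -0.031], [0, 0, 0], 0],
    [[0.039, -0.005, -0.031], [0, 0, 0], 0],
    [[0, 0, 0], [0, 9.6, 0], 0],
    [[0, 0, 0], [0, 9.6, 0], 0],
    [[0, 0, 0], [0, 0, 0], 0]
  ]
}}

```text
time_s: 2.52
tcp_pos: [0.4523, 0.2031, 0.3022]
ee_rot: [[-0.091, -0.001, -0.996], [0.996, -0.0, -0.091], [-0.0, -1.0, 0.001]]
wrist_force: [-0.6, -0.0, -0.3]
gripper_width: 0.008
```

```bash
python3 -c "
from h import *
plan([.45,.2,.30],95)
im=snap('wrist','w1.png'); np.save('w1.npy',im)
import pickle; pickle.dump(info('wrist'),open('w1.pkl','wb'))"
```

```text
t 2.52 at [0.4523 0.2031 0.3022] head 95.2 shift [-0.0029  0.0022  0.0026] rows 1 each [-0.0029  0.0022  0.0026] turn y 0.2 F [-0.5709 -0.014  -0.2922]
```

View pics/w1.png

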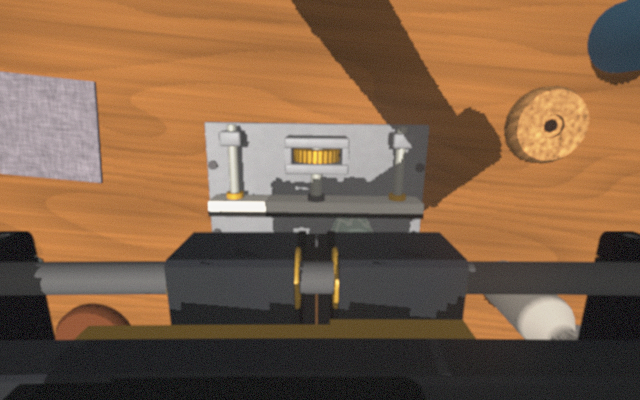

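The wheel is at (317,156), the plate's near corners are at (206,123) and (428,125), and the jaw bar lies at rows 197–214.

```bash
python3 -c "
from h import *
import pickle;i=pickle.load(open('w1.pkl','rb'))
c=p2w('wrist',[(206,123),(428,125)],.010,i);print(c); d=c[1]-c[0];print(np.linalg.norm(d),'yaw',np.degrees(np.arctan2(-d[0],d[1])))
print('wheel',p2w('wrist',[(317,156),(292,156),(342,156)],.063,i))
print('housing',p2w('wrist',[(286,137),(348,137),(286,173),(348,173)],.057,i))
print('jaw',p2w('wrist',[(210,213),(421,213),(208,198),(423,198)],.05,i))
"
```

```text
[[0.4136 0.0573 0.01  ]
 [0.3902 0.3413 0.01  ]]
0.28497519262971394 yaw 4.7209388094975395
wheel [[0.4358 0.2022 0.063 ]
 [0.4384 0.1732 0.063 ]
 [0.4331 0.2312 0.063 ]]
housing [[0.4178 0.1643 0.057 ]
 [0.4112 0.2362 0.057 ]
 [0.4602 0.1672 0.057 ]
 [0.4534 0.2411 0.057 ]]
jaw [[0.5209 0.0755 0.05  ]
 [0.4968 0.3386 0.05  ]
 [0.5016 0.0728 0.05  ]
 [0.4774 0.3378 0.05  ]]
```

```bash
python3 -c "
from h import *
plan([.4369,.1863,.075],95)"
```

```text
t 2.58 at [0.4524 0.203  0.3023] head 95.3 shift [-0.0152  0.2273  0.0169] rows 5 each [-0.003   0.0455  0.0034] turn y 0.3 F [-0.1193  0.3231  0.1433]
```

Emit:
{"name": "jog_arm", "arguments": {
  "series": [
    [[-0.003, 0.045, 0.0034], [0, 0, 0], 0],
    [[-0.003, 0.045, 0.0034], [0, 0, 0], 0],
    [[-0.003, 0.045, 0.0034], [0, 0, 0], 0],
    [[-0.003, 0.045, 0.0034], [0, 0, 0], 0],
    [[-0.003, 0.045, 0.0034], [0, 0, 0], 0],
    [[0, 0.002, 0], [0, 0, 0], 0],
    [[0, 0.004, 0], [0, 0, 0], 0],
    [[0, 0.003, 0], [0, 0, 0], 0],
    [[0, 0.002, 0], [0, 0, 0], 0],
    [[0, 0, 0], [0, 0, 0], 0]
  ]
}}

```text
time_s: 3.82
tcp_pos: [0.4372, 0.1869, 0.0671]
ee_rot: [[-0.089, 0.001, -0.996], [0.996, 0.001, -0.089], [0.001, -1.0, -0.001]]
wrist_force: [0.0, -0.2, -0.5]
gripper_width: 0.002
```

Emit:
{"name": "jog_arm", "arguments": {
  "series": [
    [[0, 0.002, 0], [0, 0, 0], 0],
    [[0, 0, 0], [0, 0, 0], 0],
    [[0, 0.001, 0], [0, 0, 0], 0],
    [[0, 0, 0], [0, 0, 0], 0]
  ]
}}

```text
time_s: 4.32
tcp_pos: [0.4374, 0.187, 0.0648]
ee_rot: [[-0.089, 0.001, -0.996], [0.996, 0.001, -0.089], [0.0, -1.0, -0.001]]
wrist_force: [-2.2, -0.1, 9.9]
gripper_width: 0.007
```

Emit:
{"name": "jog_arm", "arguments": {
  "series": [
    [[0.004, 0.001, 0], [0, 0, 0], 0],
    [[0.004, 0, 0], [0, 0, 0], 0],
    [[0.004, 0, 0], [0, 0, 0], 0],
    [[0.004, 0, 0], [0, 0, 0], 0]
  ]
}}

```text
time_s: 4.82
tcp_pos: [0.4364, 0.2021, 0.0659]
ee_rot: [[-0.09, 0.002, -0.996], [0.996, -0.001, -0.09], [-0.001, -1.0, -0.002]]
wrist_force: [-5.2, -4.4, 25.3]
gripper_width: 0.005
```

Emit:
{"name": "jog_arm", "arguments": {
  "series": [
    [[0.004, 0, 0], [0, 0, 0], 0],
    [[0.004, 0, 0], [0, 0, 0], 0],
    [[0.004, 0, 0], [0, 0, 0], 0],
    [[0.004, 0, 0], [0, 0, 0], 0]
  ]
}}

```text
time_s: 5.32
tcp_pos: [0.435, 0.2191, 0.0642]
ee_rot: [[-0.09, 0.002, -0.996], [0.996, 0.001, -0.09], [0.001, -1.0, -0.002]]
wrist_force: [0.7, -1.8, 6.9]
gripper_width: 0.009
```

```bash
python3 -c "
from h import *
plan([.4369,.1863,.075],95)
im=snap('wrist','w2.png'); np.save('w2.npy',im)
c=snap('scene',None); d=snap('side',None)
f=lambda im,c:cv2.resize(im[c[1]:c[3],c[0]:c[2]],(480,360),interpolation=cv2.INTER_CUBIC)
o=np.hstack([f(c,(295,133,401,212)),f(d,(225,205,361,307))]);o=cv2.resize(o,(800,300))
o=np.vstack([o,f(im,(180,100,460,310))[:300,:].repeat(1,1) if 0 else cv2.resize(im[100:240,130:503],(800,300))])
cv2.imwrite('pics/m1.png',cv2.cvtColor(o,cv2.COLOR_RGB2BGR))"
```

```text
t 5.33 at [0.435  0.2191 0.0642] head 95.1 shift [-0.0329 -0.0108  0.001 ] rows 1 each [-0.0329 -0.0108  0.001 ] turn y 0.1 F [ 0.7298 -1.807   6.8554]
```

View pics/m1.png

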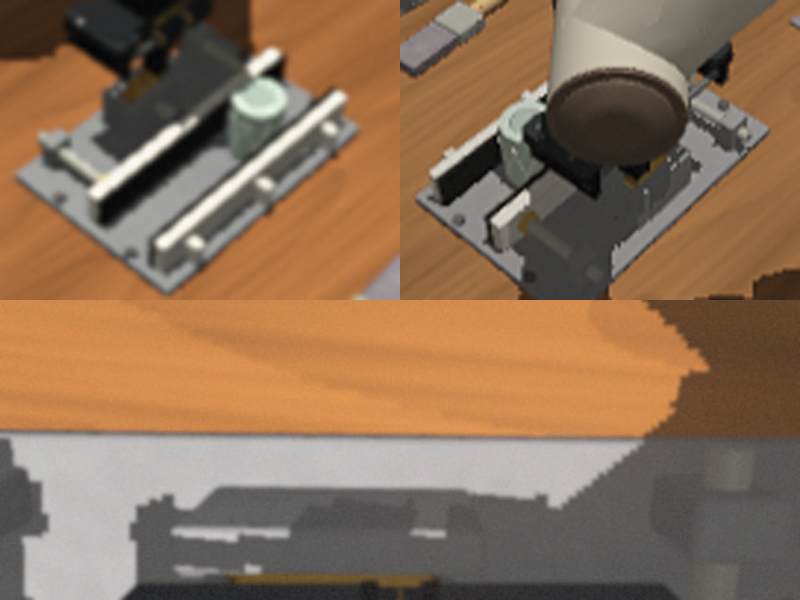

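```bash
cat >> h.py <<'E'
def jawshift(im,box=(310,176,334,200)):
    "scene shift of the jaw's -y end since start, px and mm along clamp x"
    a=np.load('scene0.npy'); x0,y0,x1,y1=box; k=8
    g=lambda m:cv2.resize(cv2.cvtColor(m,cv2.COLOR_RGB2GRAY).astype(np.float32),None,fx=k,fy=k,interpolation=cv2.INTER_CUBIC)
    t=g(a)[y0*k:y1*k,x0*k:x1*k]
    m=4*k; r=cv2.matchTemplate(g(im)[y0*k-m:y1*k+m,x0*k-m:x1*k+m],t,cv2.TM_CCOEFF_NORMED)
    _,v,_,loc=cv2.minMaxLoc(r); d=(np.array(loc)-m)/k
    i=info('scene'); b=np.array([(x0+x1)/2,(y0+y1)/2]); P=p2w('scene',[b,b+d],.04,i); e=P[1]-P[0]
    return d,v,"mm x %.1f y %.1f"%(1e3*(e[0]*.996+e[1]*.087),1e3*(-e[0]*.087+e[1]*.996))
E
python3 -c "
from h import *
im=snap('scene',None); print(jawshift(im),jawshift(im,(312,178,326,196)),'fence',jawshift(im,(334,190,352,212)))"
```

```text
(array([-0.625, -0.5  ]), 0.9928410053253174, 'mm x -3.2 y 0.1') (array([-0.625, -0.5  ]), 0.9948567748069763, 'mm x -3.2 y 0.1') fence (array([0., 0.]), 0.9998672008514404, 'mm x 0.0 y 0.0')
```

Good: one stroke opened the jaw by 3.2 mm, about 1.05 rad. I'll repeat it three times.

Emit:
{"name": "jog_arm", "arguments": {
  "series": [
    [[0, -0.012, 0], [0, 0, 0], 0],
    [[-0.032, 0, 0], [0, 0, 0], 0],
    [[0, 0.006, 0], [0, 0, 0], 0],
    [[0, 0.006, 0], [0, 0, 0], 0],
    [[0.005, 0, 0], [0, 0, 0], 0],
    [[0.005, 0, 0], [0, 0, 0], 0],
    [[0.005, 0, 0], [0, 0, 0], 0],
    [[0.005, 0, 0], [0, 0, 0], 0],
    [[0.006, 0, 0], [0, 0, 0], 0],
    [[0.006, 0, 0], [0, 0, 0], 0]
  ]
}}

```text
time_s: 6.78
tcp_pos: [0.4348, 0.2196, 0.0641]
ee_rot: [[-0.09, 0.002, -0.996], [0.996, 0.001, -0.09], [0.0, -1.0, -0.002]]
wrist_force: [0.3, -0.6, 4.5]
gripper_width: 0.002
```

Emit:
{"name": "jog_arm", "arguments": {
  "series": [
    [[0, -0.012, 0], [0, 0, 0], 0],
    [[-0.032, 0, 0], [0, 0, 0], 0],
    [[0, 0.006, 0], [0, 0, 0], 0],
    [[0, 0.006, 0], [0, 0, 0], 0],
    [[0.005, 0, 0], [0, 0, 0], 0],
    [[0.005, 0, 0], [0, 0, 0], 0],
    [[0.005, 0, 0], [0, 0, 0], 0],
    [[0.005, 0, 0], [0, 0, 0], 0],
    [[0.006, 0, 0], [0, 0, 0], 0],
    [[0.006, 0, 0], [0, 0, 0], 0]
  ]
}}

```text
time_s: 8.02
tcp_pos: [0.4348, 0.2197, 0.0641]
ee_rot: [[-0.09, 0.002, -0.996], [0.996, 0.001, -0.09], [0.0, -1.0, -0.002]]
wrist_force: [-0.2, -0.5, 3.8]
gripper_width: 0.005
```

Emit:
{"name": "jog_arm", "arguments": {
  "series": [
    [[0, -0.012, 0], [0, 0, 0], 0],
    [[-0.032, 0, 0], [0, 0, 0], 0],
    [[0, 0.006, 0], [0, 0, 0], 0],
    [[0, 0.006, 0], [0, 0, 0], 0],
    [[0.005, 0, 0], [0, 0, 0], 0],
    [[0.005, 0, 0], [0, 0, 0], 0],
    [[0.005, 0, 0], [0, 0, 0], 0],
    [[0.005, 0, 0], [0, 0, 0], 0],
    [[0.006, 0, 0], [0, 0, 0], 0],
    [[0.006, 0, 0], [0, 0, 0], 0]
  ]
}}

```text
time_s: 9.28
tcp_pos: [0.4349, 0.2198, 0.0641]
ee_rot: [[-0.09, 0.002, -0.996], [0.996, 0.001, -0.09], [0.001, -1.0, -0.002]]
wrist_force: [0.0, -1.3, 4.0]
gripper_width: 0.007
```

```bash
python3 -c "
from h import *
im=snap('scene',None); np.save('scene1.npy',im); print(jawshift(im),'fence',jawshift(im,(334,190,352,212)))
plan([.4395,.2,.2])"
```

```text
(array([-2.875, -2.125]), 0.9679017663002014, 'mm x -14.1 y -0.1') fence (array([0., 0.]), 0.9998632669448853, 'mm x 0.0 y 0.0')
t 9.32 at [0.435  0.2204 0.0636] head 95.2 shift [-0.0206 -0.1364 -0.003 ] rows 3 each [-0.0069 -0.0455 -0.001 ]  F [-1.2459  0.084   6.931 ]
```

```bash
python3 -c "
from h import *
print(p2w('side',[(268.3,245.5)],.08))
s=np.load('side0.npy')[232:278,245:295]; cv2.imwrite('pics/s1.png',cv2.cvtColor(np.hstack([cv2.resize(s,None,fx=8,fy=8,interpolation=cv2.INTER_CUBIC)[:368],cv2.resize(np.load('side0.npy')[148:207,385:445],None,fx=6.2,fy=6.2,interpolation=cv2.INTER_CUBIC)[:368-3+3][:365].repeat(1,0) if 0 else cv2.resize(np.load('side0.npy')[148:208,355:442],(534,368),interpolation=cv2.INTER_CUBIC)])[:, :800],cv2.COLOR_RGB2BGR))
plan([.538,.2595,.2],95)"
```

```text
[[0.5377 0.2575 0.08  ]]
t 9.32 at [0.435  0.2204 0.0636] head 95.2 shift [ 0.0297 -0.1361 -0.1065] rows 4 each [ 0.0074 -0.034  -0.0266] turn y 0.2 F [-1.2459  0.084   6.931 ]
```

View pics/s1.png

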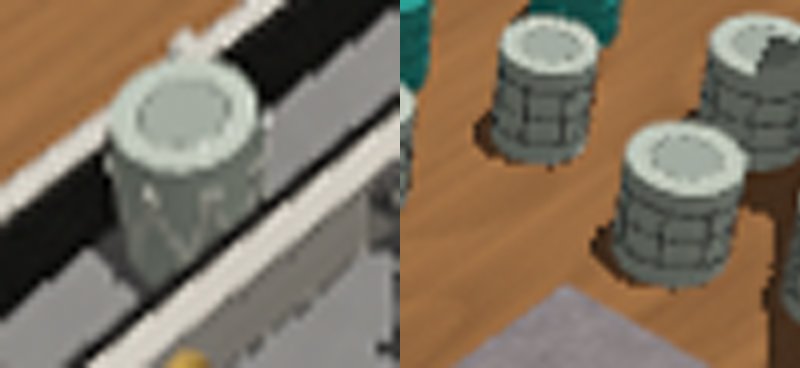

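Finished top is at side (268,246), giving (0.538, 0.258). The scene camera agrees, so I'll pick it up.

Emit:
{"name": "jog_arm", "arguments": {
  "series": [
    [[0, -0.055, 0], [0, 0, 0], 0],
    [[0.015, -0.055, -0.027], [0, 0, 0], 0.087],
    [[0.013, 0, -0.04], [0, 0, 0], 0.087],
    [[0, 0, -0.0395], [0, 0, 0], 0.087],
    [[0, 0, 0], [0, 0, 0], 0.087],
    [[0, 0, 0], [0, 0, 0], 0.087]
  ]
}}

```text
time_s: 10.07
tcp_pos: [0.5367, 0.2557, 0.171]
ee_rot: [[-0.089, -0.002, -0.996], [0.996, -0.001, -0.089], [-0.001, -1.0, 0.002]]
wrist_force: [-0.3, 0.2, -1.2]
gripper_width: 0.486
```

```bash
python3 -c "
from h import *
plan([.538,.258,.034],95)"
```

```text
t 10.07 at [0.5367 0.2557 0.171 ] head 95.1 shift [ 0.0024  0.137  -0.0017] rows 3 each [ 0.0008  0.0457 -0.0006] turn y 0.1 F [-0.2781  0.2424 -1.181 ]
```

Emit:
{"name": "jog_arm", "arguments": {
  "series": [
    [[0.002, 0, -0.002], [0, 0, 0], 0.087],
    [[0, 0, 0], [0, 0, 0], 0.087],
    [[0, 0, 0], [0, 0, 0], 0.087],
    [[0, 0, 0], [0, 0, 0], 0.087],
    [[0, 0.03, 0], [0, 0, 0], 0.087],
    [[0, 0.03, 0], [0, 0, 0], 0.087],
    [[0, 0.03, 0], [0, 0, 0], 0.087],
    [[0, 0.025, 0], [0, 0, 0], 0.087],
    [[0, 0.022, 0], [0, 0, 0], 0.087],
    [[0, 0, 0], [0, 0, 0], 0.087]
  ]
}}

```text
time_s: 11.32
tcp_pos: [0.5382, 0.257, 0.0334]
ee_rot: [[-0.088, -0.003, -0.996], [0.996, -0.003, -0.088], [-0.002, -1.0, 0.003]]
wrist_force: [0.6, -1.0, 0.7]
gripper_width: 0.996
```

Emit:
{"name": "jog_arm", "arguments": {
  "series": [
    [[0, 0, 0], [0, 0, 0], 0.03],
    [[0, 0, 0], [0, 0, 0], 0.03],
    [[0, 0, 0], [0, 0, 0], 0.03],
    [[0, 0, 0], [0, 0, 0], 0.03],
    [[0, 0, 0], [0, 0, 0], 0.03],
    [[0, 0, 0], [0, 0, 0], 0.03],
    [[0, 0, 0], [0, 0, 0], 0.03]
  ]
}}

```text
time_s: 12.2
tcp_pos: [0.5395, 0.258, 0.0354]
ee_rot: [[-0.089, 0.0, -0.996], [0.996, 0.0, -0.089], [0.0, -1.0, -0.001]]
wrist_force: [-1.3, 1.1, 4.0]
gripper_width: 0.591
```

Emit:
{"name": "jog_arm", "arguments": {
  "series": [
    [[0, -0.02, 0], [0, 0, 0], 0.03],
    [[0, -0.04, 0], [0, 0, 0], 0.03],
    [[0, -0.03, 0], [0, 0, 0], 0.03],
    [[0, 0, 0], [0, 0, 0], 0.03]
  ]
}}

```text
time_s: 12.7
tcp_pos: [0.5402, 0.2585, 0.1267]
ee_rot: [[-0.088, 0.003, -0.996], [0.996, 0.003, -0.088], [0.003, -1.0, -0.003]]
wrist_force: [0.7, -0.3, -3.4]
gripper_width: 0.595
```

```bash
python3 -c "
from h import *
plan([.4443,-.15,.12],95,.04); print(sense()['gripper_width'])
im=snap('scene',None); print(jawshift(im))
d=snap('side',None); print(p2w('side',[(359,211),(386,194),(414,212),(386,230)],.004).mean(0))"
```

```text
t 12.7 at [0.5402 0.2585 0.1267] head 95.1 shift [-0.3985  0.0052  0.1317] rows 11 each [-0.0362  0.0005  0.012 ] turn y 0.1 F [ 0.7369 -0.3    -3.3919]
0.5947306744258148
(array([-2.875, -2.125]), 0.9681641459465027, 'mm x -14.1 y -0.1')
[ 0.4387 -0.1533  0.004 ]
```

Emit:
{"name": "jog_arm", "arguments": {
  "series": [
    [[-0.02, 0, 0.006], [0, 0, 0], 0.03],
    [[-0.04, 0, 0.0135], [0, 0, 0], 0.03],
    [[-0.04, 0, 0.0135], [0, 0, 0], 0.03],
    [[-0.04, 0, 0.0135], [0, 0, 0], 0.03],
    [[-0.04, 0, 0.0135], [0, 0, 0], 0.03],
    [[-0.04, 0, 0.0135], [0, 0, 0], 0.03],
    [[-0.04, 0, 0.0135], [0, 0, 0], 0.03],
    [[-0.04, 0, 0.0135], [0, 0, 0], 0.03],
    [[-0.04, 0, 0.0135], [0, 0, 0], 0.03],
    [[-0.04, 0, 0.0135], [0, 0, 0], 0.03]
  ]
}}

```text
time_s: 14.05
tcp_pos: [0.4436, -0.1337, 0.1238]
ee_rot: [[-0.088, -0.003, -0.996], [0.996, 0.0, -0.088], [0.0, -1.0, 0.003]]
wrist_force: [1.1, -0.1, -2.4]
gripper_width: 0.592
```

Emit:
{"name": "jog_arm", "arguments": {
  "series": [
    [[-0.02, 0, 0.006], [0, 0, 0], 0.03],
    [[0, 0.03, 0], [0, 0, 0], 0.03],
    [[0, 0.03, 0], [0, 0, 0], 0.03],
    [[0, 0.025, 0], [0, 0, 0], 0.03],
    [[0, 0, 0], [0, 0, 0], 0.03]
  ]
}}

```text
time_s: 14.68
tcp_pos: [0.4384, -0.1528, 0.0377]
ee_rot: [[-0.087, -0.008, -0.996], [0.996, 0.0, -0.087], [0.001, -1.0, 0.008]]
wrist_force: [-0.7, 0.5, -2.1]
gripper_width: 0.591
```

```bash
python3 -c "
from h import *
plan([.441,-.151,.031],95,.04); print(sense()['gripper_width'])
a=snap('scene',None)[200:290,185:305];b=snap('side',None)[140:230,335:455]
cv2.imwrite('pics/m2.png',cv2.cvtColor(cv2.resize(np.hstack([a,b]),(800,300),interpolation=cv2.INTER_CUBIC),cv2.COLOR_RGB2BGR))"
```

```text
t 14.68 at [ 0.4384 -0.1528  0.0377] head 95.0 shift [ 0.0016  0.0066 -0.0028] rows 1 each [ 0.0016  0.0066 -0.0028] turn y 0.0 F [-0.6738  0.5157 -2.0834]
0.5905669719797775
```

View pics/m2.png

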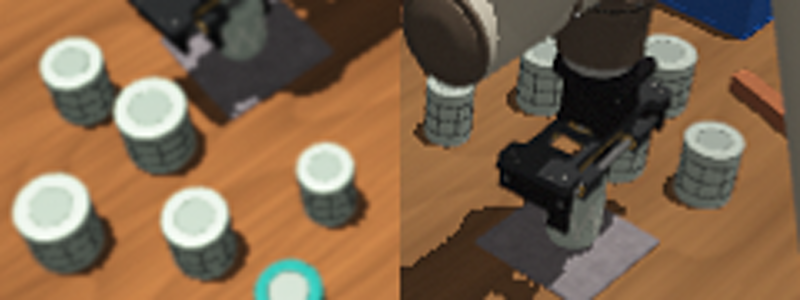

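The finished tumbler is over the mat's middle. Now I'll lower it to contact and release.

Emit:
{"name": "jog_arm", "arguments": {
  "series": [
    [[0, 0.004, 0], [0, 0, 0], 0.03],
    [[0, 0.002, 0], [0, 0, 0], 0.03],
    [[0, 0.001, 0], [0, 0, 0], 0.03],
    [[0, 0, 0], [0, 0, 0], 0.03]
  ]
}}

```text
time_s: 15.28
tcp_pos: [0.4418, -0.1524, 0.0332]
ee_rot: [[-0.089, 0.0, -0.996], [0.996, 0.0, -0.089], [-0.0, -1.0, -0.0]]
wrist_force: [0.3, -0.2, -2.9]
gripper_width: 0.593
```

Emit:
{"name": "jog_arm", "arguments": {
  "series": [
    [[0, 0.001, 0], [0, 0, 0], 0.03],
    [[0, 0.001, 0], [0, 0, 0], 0.03],
    [[0, 0, 0], [0, 0, 0], 0.03]
  ]
}}

```text
time_s: 15.65
tcp_pos: [0.4417, -0.1524, 0.031]
ee_rot: [[-0.089, -0.0, -0.996], [0.996, 0.0, -0.089], [0.0, -1.0, 0.0]]
wrist_force: [0.3, -0.1, -2.8]
gripper_width: 0.592
```

Emit:
{"name": "jog_arm", "arguments": {
  "series": [
    [[0, 0.001, 0], [0, 0, 0], 0.03],
    [[0, 0, 0], [0, 0, 0], 0.03]
  ]
}}

```text
time_s: 15.9
tcp_pos: [0.4417, -0.1524, 0.0299]
ee_rot: [[-0.089, -0.0, -0.996], [0.996, -0.0, -0.089], [0.0, -1.0, 0.0]]
wrist_force: [0.2, -1.7, -2.3]
gripper_width: 0.592
```

Emit:
{"name": "jog_arm", "arguments": {
  "series": [
    [[0, 0.001, 0], [0, 0, 0], 0.03],
    [[0, 0.001, 0], [0, 0, 0], 0.03],
    [[0, 0, 0], [0, 0, 0], 0.03]
  ]
}}

```text
time_s: 16.27
tcp_pos: [0.4419, -0.1524, 0.0294]
ee_rot: [[-0.089, 0.0, -0.996], [0.996, -0.0, -0.089], [-0.0, -1.0, -0.0]]
wrist_force: [-3.8, 1.4, 9.2]
gripper_width: 0.593
```

Contact at z=0.0295, as expected. I'll release, rise, and look at T1.

Emit:
{"name": "jog_arm", "arguments": {
  "series": [
    [[0, -0.001, 0], [0, 0, 0], 0.087],
    [[0, 0, 0], [0, 0, 0], 0.087],
    [[0, 0, 0], [0, 0, 0], 0.087],
    [[0, 0, 0], [0, 0, 0], 0.087],
    [[0, -0.03, 0], [0, 0, 0], 0.087],
    [[0, -0.06, 0], [0, 0, 0], 0.087],
    [[0, -0.06, 0], [0, 0, 0], 0.087],
    [[0, 0, 0], [0, 0, 0], 0.087]
  ]
}}

```text
time_s: 17.27
tcp_pos: [0.445, -0.1527, 0.184]
ee_rot: [[-0.089, 0.012, -0.996], [0.996, -0.001, -0.089], [-0.002, -1.0, -0.012]]
wrist_force: [0.3, -0.3, -0.4]
gripper_width: 0.995
```

```bash
python3 -c "
from h import *
plan([.397,-.314,.18],95,.04); print(sense()['gripper_width'])
S=snap('scene',None);np.save('scene2.npy',S);D=snap('side',None)
g=cv2.resize(S[195:285,180:300],(800,600),interpolation=cv2.INTER_CUBIC)
cv2.imwrite('pics/m3.png',cv2.cvtColor(g,cv2.COLOR_RGB2BGR))
np.save('side2.npy',D)"
```

```text
t 17.27 at [ 0.445  -0.1527  0.184 ] head 95.1 shift [-0.1564  0.0036  0.0623] rows 5 each [-0.0313  0.0007  0.0125] turn y 0.1 F [ 0.2613 -0.3006 -0.3639]
0.9946231455123846
```

View pics/m3.png

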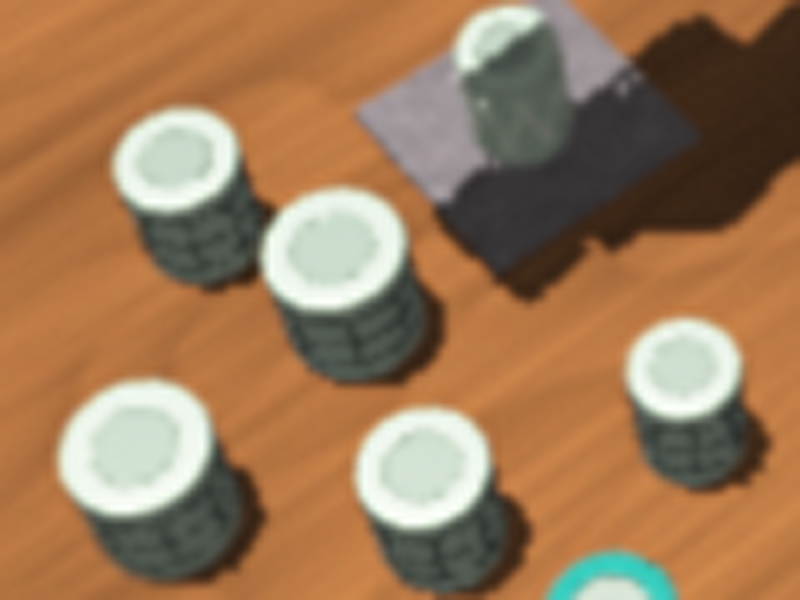

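The finished tumbler stands on the mat. I'll remeasure the blanks from these ellipses, with T1 now lit.

```bash
cat >> h.py <<'E'
from scipy.optimize import least_squares
def ell(L,Rr,T,B,z=.07,n="scene"):
    i=info(n); a=np.linspace(0,2*np.pi,200)
    def f(p):
        q=w2p(n,np.c_[p[0]+p[2]*np.cos(a),p[1]+p[2]*np.sin(a),0*a+z],i)
        return [q[:,0].min()-L,q[:,0].max()-Rr,q[:,1].min()-T,q[:,1].max()-B]
    c=p2w(n,[[(L+Rr)/2,(T+B)/2]],z,i)[0]
    s=least_squares(f,[c[0],c[1],.03]); return s.x[:2],"dia %.1f"%(2e3*s.x[2])
E
python3 -c "
from h import *
for n,l,r,t,b in [('T1',113,241,107,213),('T2',261,409,187,313),('T3',59,214,378,517),('T4',355,492,406,530),('T5',625,742,319,419)]:
    print(n,*ell(l/6.667+180,r/6.667+180,t/6.667+195,b/6.667+195))
print('side T4,T2',p2w('side',[(379.4,155.2),(401.6,173.8)],.07))"
```

```text
T1 [ 0.394  -0.3138] dia 62.0
T2 [ 0.4878 -0.2841] dia 70.2
T3 [ 0.5181 -0.4104] dia 69.6
T4 [ 0.611  -0.3183] dia 61.4
T5 [ 0.6468 -0.199 ] dia 53.2
side T4,T2 [[ 0.6034 -0.3149  0.07  ]
 [ 0.4792 -0.2801  0.07  ]]
```

```bash
python3 -c "
from h import *
plan([.408,-.312,.30],95,.04)"
```

```text
t 17.38 at [ 0.4415 -0.1522  0.1792] head 95.1 shift [-0.1561 -0.121   0.0473] rows 6 each [-0.026  -0.0202  0.0079] turn y 0.1 F [-0.0016 -0.4237 -1.1471]
```

Emit:
{"name": "jog_arm", "arguments": {
  "series": [
    [[-0.031, -0.024, 0.0095], [0, 0, 0], 0.087],
    [[-0.031, -0.024, 0.0095], [0, 0, 0], 0.087],
    [[-0.031, -0.024, 0.0095], [0, 0, 0], 0.087],
    [[-0.031, -0.024, 0.0095], [0, 0, 0], 0.087],
    [[-0.031, -0.024, 0.0095], [0, 0, 0], 0.087],
    [[0, 0, 0], [0, 0, 0], 0.087],
    [[0, 0, 0], [0, 0, 0], 0.087]
  ]
}}

```text
time_s: 18.25
tcp_pos: [0.4075, -0.3103, 0.2967]
ee_rot: [[-0.088, -0.004, -0.996], [0.996, 0.002, -0.088], [0.003, -1.0, 0.004]]
wrist_force: [0.1, -0.3, 0.2]
gripper_width: 1.001
```

```bash
python3 -c "
from h import *
import pickle
plan([.39,-.312,.30],95,.04)
pickle.dump(info('wrist'),open('w3.pkl','wb'))
im=snap('wrist','w3.png');np.save('w3.npy',im)
print(w2p('wrist',[[.39,-.312,.07],[.483,-.282,.07]]))"
```

```text
t 18.25 at [ 0.4075 -0.3103  0.2967] head 95.1 shift [-0.0001 -0.0033  0.0175] rows 1 each [-0.0001 -0.0033  0.0175] turn y 0.1 F [ 0.0752 -0.3167  0.2359]
[[315.5491 157.1357]
 [333.6513 236.5647]]
```

View pics/w3.png

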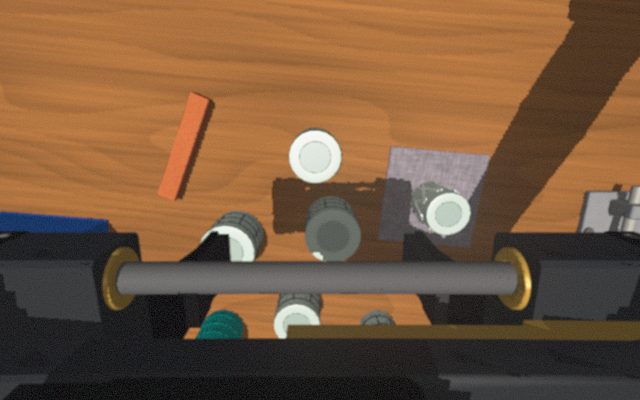

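```bash
python3 -c "
from h import *
import pickle; I=pickle.load(open('w3.pkl','rb'))
im=np.load('w3.npy'); g=cv2.cvtColor(im,cv2.COLOR_RGB2HSV)
print('T1 sat row156',g[156,282:350,1].tolist()); print('T1 col315',g[120:192,315,1].tolist()); print('T2 row235 V',g[235,298:368,2].tolist())
print('T2',ell(305.5,361,207,262,n='wrist'),'T1',ell(288.5,342,128.5,183.5,n='wrist'))"
```

```text
T1 sat row156 [167, 153, 164, 161, 170, 158, 85, 26, 11, 6, 5, 4, 4, 5, 5, 6, 11, 20, 14, 12, 10, 10, 10, 10, 9, 10, 10, 9, 9, 10, 9, 10, 10, 11, 10, 9, 10, 9, 10, 11, 11, 11, 10, 11, 10, 11, 12, 12, 10, 12, 9, 7, 8, 7, 8, 10, 11, 10, 22, 64, 142, 156, 155, 152, 162, 160, 155, 162]
T1 col315 [159, 161, 165, 162, 155, 162, 153, 127, 58, 18, 20, 13, 4, 2, 3, 2, 3, 3, 3, 5, 10, 18, 13, 11, 11, 10, 10, 9, 10, 11, 10, 11, 11, 11, 10, 12, 11, 10, 10, 11, 11, 11, 10, 11, 10, 12, 12, 12, 10, 10, 10, 9, 18, 13, 11, 7, 7, 8, 10, 10, 12, 13, 21, 32, 101, 137, 101, 124, 123, 134, 118, 131]
T2 row235 V [180, 179, 177, 178, 180, 173, 154, 122, 110, 110, 112, 108, 111, 110, 111, 112, 108, 111, 106, 98, 93, 91, 97, 97, 95, 95, 99, 93, 95, 93, 95, 96, 96, 94, 89, 97, 92, 97, 96, 94, 93, 91, 96, 92, 94, 92, 90, 94, 95, 97, 100, 102, 105, 116, 113, 111, 110, 114, 110, 110, 116, 106, 96, 82, 80, 77, 72, 77, 78, 80]
T2 (array([ 0.4811, -0.2827]), 'dia 68.0') T1 (array([ 0.3894, -0.3124]), 'dia 61.2')
```

Emit:
{"name": "jog_arm", "arguments": {
  "series": [
    [[-0.001, 0.05, 0.009], [0, 0, 0], 0.087],
    [[0, 0.05, 0.009], [0, 0, 0], 0.087],
    [[0, 0.05, 0], [0, 0, 0], 0.087],
    [[0, 0.04, 0], [0, 0, 0], 0.087],
    [[0, 0.03, 0], [0, 0, 0], 0.087],
    [[0, 0.03, 0], [0, 0, 0], 0.087],
    [[0, 0.015, 0], [0, 0, 0], 0.087],
    [[0, 0, 0], [0, 0, 0], 0.087],
    [[0, 0, 0], [0, 0, 0], 0.087]
  ]
}}

```text
time_s: 19.42
tcp_pos: [0.3906, -0.3132, 0.0343]
ee_rot: [[-0.09, 0.0, -0.996], [0.996, -0.0, -0.09], [-0.0, -1.0, -0.0]]
wrist_force: [-0.5, -0.9, 0.9]
gripper_width: 1.001
```

```bash
python3 -c "
from h import *
plan([.3894,-.3124,.025],95,.04)"
```

```text
t 19.43 at [ 0.3906 -0.3132  0.0343] head 95.1 shift [0.0009 0.0093 0.0011] rows 1 each [0.0009 0.0093 0.0011] turn y 0.1 F [-0.5282 -0.9196  0.9152]
```

Emit:
{"name": "jog_arm", "arguments": {
  "series": [
    [[0.001, 0.008, 0.001], [0, 0, 0], 0.087],
    [[0, 0, 0], [0, 0, 0], 0.087],
    [[0, 0, 0], [0, 0, 0], 0.04],
    [[0, 0, 0], [0, 0, 0], 0.04],
    [[0, 0, 0], [0, 0, 0], 0.04],
    [[0, 0, 0], [0, 0, 0], 0.04],
    [[0, 0, 0], [0, 0, 0], 0.04],
    [[0, 0, 0], [0, 0, 0], 0.04]
  ]
}}

```text
time_s: 20.42
tcp_pos: [0.3893, -0.3128, 0.0262]
ee_rot: [[-0.089, 0.0, -0.996], [0.996, -0.0, -0.089], [-0.0, -1.0, -0.0]]
wrist_force: [-1.0, -0.7, 1.2]
gripper_width: 0.681
```

Width 59.3 mm confirms a 60 mm blank. I'll lift it and carry it past the clamp to look at the fence and jaw from above.

Emit:
{"name": "jog_arm", "arguments": {
  "series": [
    [[0, -0.02, 0], [0, 0, 0], 0.04],
    [[0, -0.05, 0], [0, 0, 0], 0.04],
    [[0, -0.055, 0], [0, 0, 0], 0.04],
    [[0, -0.05, 0], [0, 0, 0], 0.04],
    [[0, -0.05, 0], [0, 0, 0], 0.04],
    [[0, -0.025, 0], [0, 0, 0], 0.04]
  ]
}}

```text
time_s: 21.18
tcp_pos: [0.3895, -0.3126, 0.2782]
ee_rot: [[-0.089, 0.003, -0.996], [0.996, -0.001, -0.089], [-0.001, -1.0, -0.003]]
wrist_force: [0.5, 0.2, -4.1]
gripper_width: 0.684
```

```bash
python3 -c "
from h import *
plan([.59,.156,.28],95,.045);print(sense()['gripper_width'])"
```

```text
t 21.18 at [ 0.3895 -0.3126  0.2782] head 95.1 shift [ 0.449  -0.0015 -0.2412] rows 12 each [ 0.0374 -0.0001 -0.0201] turn y 0.1 F [ 0.5283  0.2138 -4.1002]
0.6843400206081317
```

Emit:
{"name": "jog_arm", "arguments": {
  "series": [
    [[0.02, 0, -0.0107], [0, 0, 0], 0.04],
    [[0.045, 0, -0.0242], [0, 0, 0], 0.04],
    [[0.045, 0, -0.0242], [0, 0, 0], 0.04],
    [[0.045, 0, -0.0242], [0, 0, 0], 0.04],
    [[0.045, 0, -0.0242], [0, 0, 0], 0.04],
    [[0.045, 0, -0.0242], [0, 0, 0], 0.04],
    [[0.045, 0, -0.0242], [0, 0, 0], 0.04],
    [[0.045, 0, -0.0242], [0, 0, 0], 0.04],
    [[0.045, 0, -0.0242], [0, 0, 0], 0.04],
    [[0.045, 0, -0.0242], [0, 0, 0], 0.04]
  ]
}}

```text
time_s: 22.42
tcp_pos: [0.5787, 0.1324, 0.2744]
ee_rot: [[-0.089, -0.003, -0.996], [0.996, -0.0, -0.089], [-0.0, -1.0, 0.003]]
wrist_force: [0.8, -0.1, -3.5]
gripper_width: 0.683
```

Emit:
{"name": "jog_arm", "arguments": {
  "series": [
    [[0.024, 0, -0.013], [0, 0, 0], 0.04],
    [[0, 0, 0], [0, 0, 0], 0.04],
    [[0, 0, 0], [0, 0, 0], 0.04],
    [[0, 0, 0], [0, 0, 0], 0.04]
  ]
}}

```text
time_s: 22.92
tcp_pos: [0.5895, 0.155, 0.2759]
ee_rot: [[-0.088, -0.001, -0.996], [0.996, -0.0, -0.088], [-0.0, -1.0, 0.001]]
wrist_force: [0.2, -0.2, -3.7]
gripper_width: 0.683
```

```bash
python3 -c "
from h import *
import pickle
plan([.59,.156,.28],95,.045);print(sense()['gripper_width'])
pickle.dump(info('wrist'),open('w4.pkl','wb'))
im=snap('wrist','w4.png');np.save('w4.npy',im)"
```

```text
t 22.93 at [0.5895 0.155  0.2759] head 95.0 shift [ 0.001  -0.0041 -0.0006] rows 1 each [ 0.001  -0.0041 -0.0006] turn y 0.0 F [ 0.2158 -0.238  -3.673 ]
0.6826607986013724
```

View pics/w4.png

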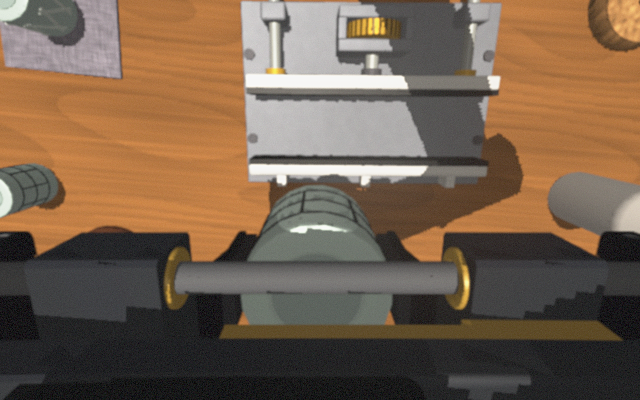

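```bash
python3 -c "
from h import *
import pickle; I=pickle.load(open('w4.pkl','rb')); im=np.load('w4.npy'); g=cv2.cvtColor(im,cv2.COLOR_RGB2GRAY)
for c in (290,350,470): print(c,'jaw',list(zip(range(68,102),g[68:102,c].tolist())),'fence',list(zip(range(150,186),g[150:186,c].tolist())))
"
```

```text
290 jaw [(68, 195), (69, 196), (70, 189), (71, 196), (72, 195), (73, 194), (74, 220), (75, 246), (76, 248), (77, 247), (78, 247), (79, 247), (80, 247), (81, 246), (82, 246), (83, 247), (84, 247), (85, 247), (86, 247), (87, 227), (88, 169), (89, 128), (90, 121), (91, 126), (92, 115), (93, 107), (94, 76), (95, 65), (96, 73), (97, 80), (98, 85), (99, 114), (100, 159), (101, 183)] fence [(150, 182), (151, 184), (152, 186), (153, 179), (154, 160), (155, 122), (156, 68), (157, 41), (158, 51), (159, 75), (160, 89), (161, 91), (162, 89), (163, 113), (164, 176), (165, 241), (166, 250), (167, 247), (168, 247), (169, 246), (170, 246), (171, 245), (172, 244), (173, 238), (174, 213), (175, 174), (176, 160), (177, 144), (178, 105), (179, 82), (180, 83), (181, 82), (182, 71), (183, 67), (184, 69), (185, 71)]
350 jaw [(68, 182), (69, 177), (70, 182), (71, 183), (72, 180), (73, 178), (74, 201), (75, 236), (76, 248), (77, 247), (78, 247), (79, 247), (80, 247), (81, 246), (82, 246), (83, 246), (84, 246), (85, 246), (86, 247), (87, 239), (88, 192), (89, 131), (90, 115), (91, 113), (92, 114), (93, 110), 
[... 591 characters left out ...]
, (75, 102), (76, 114), (77, 124), (78, 126), (79, 124), (80, 123), (81, 123), (82, 123), (83, 122), (84, 120), (85, 124), (86, 123), (87, 123), (88, 111), (89, 88), (90, 59), (91, 49), (92, 46), (93, 40), (94, 47), (95, 42), (96, 63), (97, 78), (98, 86), (99, 80), (100, 85), (101, 83)] fence [(150, 82), (151, 82), (152, 84), (153, 84), (154, 83), (155, 81), (156, 71), (157, 52), (158, 49), (159, 43), (160, 51), (161, 51), (162, 45), (163, 37), (164, 46), (165, 65), (166, 100), (167, 119), (168, 127), (169, 123), (170, 122), (171, 124), (172, 123), (173, 123), (174, 124), (175, 113), (176, 99), (177, 83), (178, 87), (179, 85), (180, 82), (181, 83), (182, 83), (183, 79), (184, 71), (185, 66)]
```

```bash
python3 -c "
from h import *
import pickle; I=pickle.load(open('w4.pkl','rb'))
for lab,pts,z in [('jawback',[(290,74.2),(470,75.5)],.05),('jaw88',[(290,87.8),(470,89)],.05),('jaw94',[(290,93.7),(470,94.5)],.05),('f164',[(290,164),(470,165.5)],.05),('f157',[(290,156),(470,157)],.05),('f157@12',[(290,155.5),(470,157)],.012),('fback',[(290,174.5),(470,176)],.05),('platefar',[(250,182),(486,177)],.01),('wheel',[(375,28),(348,28),(402,28)],.063)]:
    p=p2w('wrist',pts,z,I); d=p[:,:2]-[.530,.210]; c,s=.9962,.0872
    print(lab,p[:,:2].round(4).tolist(),'clamp',np.c_[d@[c,s],d@[-s,c]].round(4).tolist())"
```

```text
jawback [[0.4874, 0.118], [0.4726, 0.3075]] clamp [[-0.0505, -0.0879], [-0.0487, 0.1021]]
jaw88 [[0.501, 0.1189], [0.486, 0.3103]] clamp [[-0.0368, -0.0882], [-0.0351, 0.1038]]
jaw94 [[0.507, 0.1193], [0.4915, 0.3114]] clamp [[-0.0308, -0.0883], [-0.0295, 0.1044]]
f164 [[0.5827, 0.1244], [0.5669, 0.327]] clamp [[0.0451, -0.0898], [0.047, 0.1133]]
f157 [[0.5737, 0.1238], [0.5574, 0.3251]] clamp [[0.036, -0.0897], [0.0374, 0.1122]]
f157@12 [[0.5783, 0.1213], [0.561, 0.3424]] clamp [[0.0404, -0.0925], [0.0425, 0.1291]]
fback [[0.5948, 0.1252], [0.5788, 0.3294]] clamp [[0.0571, -0.0901], [0.059, 0.1147]]
platefar [[0.6164, 0.0731], [0.5843, 0.3681]] clamp [[0.0742, -0.1439], [0.0679, 0.1528]]
wheel [[0.4385, 0.1999], [0.4408, 0.1733], [0.4363, 0.2265]] clamp [[-0.092, -0.0021], [-0.0921, -0.0288], [-0.0919, 0.0246]]
```

Gap is about 69.6 mm, and the fence back matches 58 mm, so the clamp frame is good. Placing blank 1 at clamp (5, -55).

```bash
python3 -c "
from h import *
plan([.5397,.1557,.09],95,.04)"
```

```text
t 22.98 at [0.5896 0.155  0.2761] head 95.0 shift [0.0051 0.1861 0.0496] rows 5 each [0.001  0.0372 0.0099] turn y 0.0 F [ 1.0875 -0.0202 -3.5954]
```

Emit:
{"name": "jog_arm", "arguments": {
  "series": [
    [[0.005, 0.02, 0.025], [0, 0, 0], 0.04],
    [[0, 0.05, 0.0246], [0, 0, 0], 0.04],
    [[0, 0.05, 0], [0, 0, 0], 0.04],
    [[0, 0.04, 0], [0, 0, 0], 0.04],
    [[0, 0.026, 0], [0, 0, 0], 0.04],
    [[0, 0, 0], [0, 0, 0], 0.04],
    [[0, 0, 0], [0, 0, 0], 0.04],
    [[0, 0, 0], [0, 0, 0], 0.04]
  ]
}}

```text
time_s: 23.98
tcp_pos: [0.5412, 0.157, 0.0919]
ee_rot: [[-0.089, 0.003, -0.996], [0.996, 0.002, -0.089], [0.001, -1.0, -0.003]]
wrist_force: [0.3, 0.1, -4.3]
gripper_width: 0.681
```

```bash
python3 -c "
from h import *
plan([.5397,.1557,.038],94.8,.04);print(sense()['gripper_width'])
a=snap('scene',None)[110:210,290:410]
cv2.imwrite('pics/m4.png',cv2.cvtColor(cv2.resize(a,(720,600),interpolation=cv2.INTER_CUBIC),cv2.COLOR_RGB2BGR))"
```

```text
t 23.98 at [0.5412 0.157  0.0919] head 95.1 shift [-0.0012  0.0539  0.0018] rows 2 each [-0.0006  0.0269  0.0009] turn y 0.3 F [ 0.3215  0.0868 -4.254 ]
0.6808634662656231
```

Emit:
{"name": "jog_arm", "arguments": {
  "series": [
    [[0, 0.02, 0.001], [0, 0, 0], 0.04],
    [[0, 0.015, 0], [0, 0, 0], 0.04],
    [[0, 0.01, 0], [0, 0, 0], 0.04],
    [[0, 0.004, 0], [0, 0, 0], 0.04],
    [[0, 0.002, 0], [0, 0, 0], 0.04],
    [[0, 0, 0], [0, 0, 0], 0.04],
    [[0, 0, 0], [0, 0, 0], 0.04]
  ]
}}

```text
time_s: 24.9
tcp_pos: [0.5395, 0.1566, 0.0395]
ee_rot: [[-0.089, 0.001, -0.996], [0.996, 0.0, -0.089], [0.0, -1.0, -0.001]]
wrist_force: [-0.6, 0.7, -3.5]
gripper_width: 0.688
```

Emit:
{"name": "jog_arm", "arguments": {
  "series": [
    [[0, 0.001, 0], [0, 0, 0], 0.04],
    [[0, 0.001, 0], [0, 0, 0], 0.04],
    [[0, 0.001, 0], [0, 0, 0], 0.04],
    [[0, 0, 0], [0, 0, 0], 0.04]
  ]
}}

```text
time_s: 25.4
tcp_pos: [0.5392, 0.1564, 0.0362]
ee_rot: [[-0.089, 0.0, -0.996], [0.996, -0.0, -0.089], [-0.0, -1.0, -0.0]]
wrist_force: [-0.6, 0.2, -1.0]
gripper_width: 0.686
```

Emit:
{"name": "jog_arm", "arguments": {
  "series": [
    [[0, 0.001, 0], [0, 0, 0], 0.04],
    [[0, 0, 0], [0, 0, 0], 0.04]
  ]
}}

```text
time_s: 25.65
tcp_pos: [0.5392, 0.1564, 0.0362]
ee_rot: [[-0.089, 0.0, -0.996], [0.996, -0.0, -0.089], [-0.0, -1.0, -0.0]]
wrist_force: [-2.3, -1.2, 5.3]
gripper_width: 0.684
```

Seated at z=0.036 as expected. I'll release, rise, and go over T4.

Emit:
{"name": "jog_arm", "arguments": {
  "series": [
    [[0, -0.001, 0], [0, 0, 0], 0.087],
    [[0, 0, 0], [0, 0, 0], 0.087],
    [[0, 0, 0], [0, 0, 0], 0.087],
    [[0, -0.03, 0], [0, 0, 0], 0.087],
    [[0, -0.06, 0], [0, 0, 0], 0.087],
    [[0, -0.06, 0], [0, 0, 0], 0.087],
    [[0, -0.06, 0], [0, 0, 0], 0.087],
    [[0, -0.05, 0], [0, 0, 0], 0.087],
    [[0, 0, 0], [0, 0, 0], 0.087]
  ]
}}

```text
time_s: 26.78
tcp_pos: [0.5412, 0.1572, 0.3012]
ee_rot: [[-0.089, 0.01, -0.996], [0.996, 0.005, -0.089], [0.004, -1.0, -0.01]]
wrist_force: [-0.0, 0.7, -1.2]
gripper_width: 1.0
```

```bash
python3 -c "
from h import *
plan([.625,-.316,.30],95,.05);print(sense()['gripper_width'])
S=snap('scene',None);np.save('scene3.npy',S)"
```

```text
t 26.77 at [0.5412 0.1572 0.3012] head 95.1 shift [-0.4788 -0.0002 -0.0414] rows 10 each [-0.0479 -0.     -0.0041] turn y 0.1 F [-0.0214  0.6643 -1.1683]
0.9995971201350243
```

Emit:
{"name": "jog_arm", "arguments": {
  "series": [
    [[-0.048, 0, -0.004], [0, 0, 0], 0.087],
    [[-0.048, 0, -0.004], [0, 0, 0], 0.087],
    [[-0.048, 0, -0.004], [0, 0, 0], 0.087],
    [[-0.048, 0, -0.004], [0, 0, 0], 0.087],
    [[-0.048, 0, -0.004], [0, 0, 0], 0.087],
    [[-0.048, 0, -0.004], [0, 0, 0], 0.087],
    [[-0.048, 0, -0.004], [0, 0, 0], 0.087],
    [[-0.048, 0, -0.004], [0, 0, 0], 0.087],
    [[-0.048, 0, -0.004], [0, 0, 0], 0.087],
    [[-0.048, 0, -0.004], [0, 0, 0], 0.087]
  ]
}}

```text
time_s: 28.08
tcp_pos: [0.6212, -0.3194, 0.2935]
ee_rot: [[-0.089, -0.004, -0.996], [0.996, 0.001, -0.089], [0.002, -1.0, 0.003]]
wrist_force: [0.6, 0.7, -0.3]
gripper_width: 1.0
```

Emit:
{"name": "jog_arm", "arguments": {
  "series": [
    [[0, 0, 0], [0, 0, 0], 0.087],
    [[0, 0, 0], [0, 0, 0], 0.087],
    [[0, 0, 0], [0, 0, 0], 0.087]
  ]
}}

```text
time_s: 28.45
tcp_pos: [0.6215, -0.3169, 0.2958]
ee_rot: [[-0.09, -0.001, -0.996], [0.996, 0.0, -0.09], [0.0, -1.0, 0.001]]
wrist_force: [-0.6, 0.5, 0.5]
gripper_width: 0.996
```

```bash
python3 -c "
from h import *
import pickle
plan([.607,-.316,.30],95,.04)
pickle.dump(info('wrist'),open('w5.pkl','wb'))
im=snap('wrist',None);np.save('w5.npy',im); S=snap('scene',None)
a=cv2.resize(im,(480,300));b=cv2.resize(S[120:290,180:400],(388,300))[:,:320]
cv2.imwrite('pics/m5.png',cv2.cvtColor(np.vstack([im[60:360,:],cv2.resize(S[120:290,180:410],(406,300)).__getitem__(slice(None)) if 0 else np.pad(cv2.resize(S[120:290,180:410],(406,300)),((0,0),(0,234),(0,0)))]),cv2.COLOR_RGB2BGR))
print(w2p('wrist',[[.607,-.3165,.07],[.483,-.282,.07]]))"
```

```text
t 28.45 at [ 0.6215 -0.3169  0.2958] head 95.2 shift [ 0.0022 -0.0042  0.0143] rows 1 each [ 0.0022 -0.0042  0.0143] turn y 0.2 F [-0.6127  0.55    0.4703]
[[317.8979 159.1959]
 [361.9965  43.0599]]
```

View pics/m5.png

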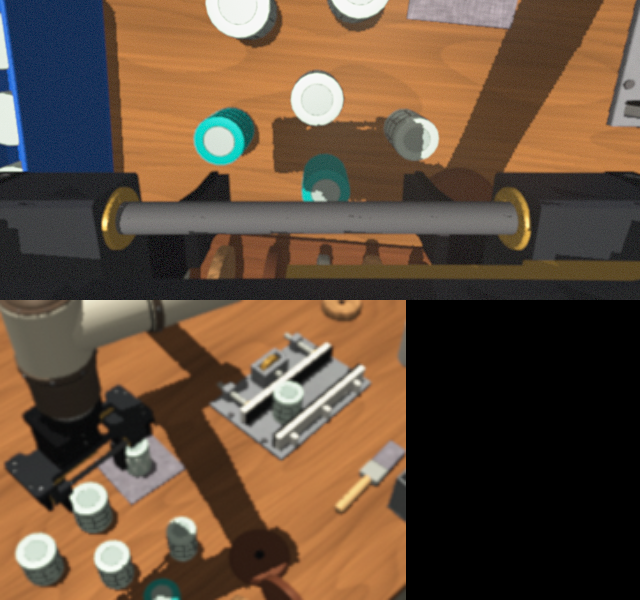

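T4 is at wrist (317,159), about 53 px wide. That makes it the 60 mm blank at (0.607, -0.317), and blank 1 stands in the clamp.

Emit:
{"name": "jog_arm", "arguments": {
  "series": [
    [[0, 0.05, 0.007], [0, 0, 0], 0.087],
    [[0, 0.05, 0.007], [0, 0, 0], 0.087],
    [[0, 0.05, 0], [0, 0, 0], 0.087],
    [[0, 0.04, 0], [0, 0, 0], 0.087],
    [[0, 0.03, 0], [0, 0, 0], 0.087],
    [[0, 0.03, 0], [0, 0, 0], 0.087],
    [[0, 0.015, 0], [0, 0, 0], 0.087],
    [[0, 0.005, 0], [0, 0, 0], 0.087],
    [[0, 0, 0], [0, 0, 0], 0.087],
    [[0, 0, 0], [0, 0, 0], 0.087]
  ]
}}

```text
time_s: 29.8
tcp_pos: [0.6084, -0.3196, 0.0275]
ee_rot: [[-0.089, 0.002, -0.996], [0.996, -0.001, -0.089], [-0.001, -1.0, -0.002]]
wrist_force: [0.3, 0.3, 0.5]
gripper_width: 0.999
```

```bash
python3 -c "
from h import *
import pickle; I=pickle.load(open('w5.pkl','rb')); im=np.load('w5.npy'); g=cv2.cvtColor(im,cv2.COLOR_RGB2HSV)[...,1]
r=np.where(g[159,270:365]<70)[0]+270; c=np.where(g[115:205,317]<70)[0]+115; print(r.min(),r.max(),c.min(),c.max())
print(p2w('wrist',[((r.min()+r.max())/2,(c.min()+c.max())/2)],.07,I))
plan([.607,-.317,.026],95,.04)"
```

```text
291 343 130 185
[[ 0.6047 -0.3176  0.07  ]]
t 29.8 at [ 0.6084 -0.3196  0.0275] head 95.1 shift [0.0027 0.0015 0.0012] rows 1 each [0.0027 0.0015 0.0012] turn y 0.1 F [0.3376 0.2718 0.4868]
```

Emit:
{"name": "jog_arm", "arguments": {
  "series": [
    [[0.002, 0.0015, 0.003], [0, 0, 0], 0.087],
    [[0, 0, 0], [0, 0, 0], 0.087],
    [[0, 0, 0], [0, 0, 0], 0.04],
    [[0, 0, 0], [0, 0, 0], 0.04],
    [[0, 0, 0], [0, 0, 0], 0.04],
    [[0, 0, 0], [0, 0, 0], 0.04],
    [[0, 0, 0], [0, 0, 0], 0.04],
    [[0, 0, 0], [0, 0, 0], 0.04]
  ]
}}

```text
time_s: 30.8
tcp_pos: [0.6044, -0.3177, 0.0245]
ee_rot: [[-0.089, 0.0, -0.996], [0.996, -0.0, -0.089], [-0.0, -1.0, -0.0]]
wrist_force: [0.1, -0.5, -0.2]
gripper_width: 0.688
```

Emit:
{"name": "jog_arm", "arguments": {
  "series": [
    [[0, -0.02, 0], [0, 0, 0], 0.04],
    [[0, -0.05, 0], [0, 0, 0], 0.04],
    [[0, -0.04, 0], [0, 0, 0], 0.04],
    [[0, -0.04, 0], [0, 0, 0], 0.04],
    [[0, 0, 0], [0, 0, 0], 0.04],
    [[0, 0, 0], [0, 0, 0], 0.04]
  ]
}}

```text
time_s: 31.55
tcp_pos: [0.6031, -0.3168, 0.1723]
ee_rot: [[-0.088, -0.003, -0.996], [0.996, 0.002, -0.088], [0.003, -1.0, 0.003]]
wrist_force: [-0.3, -0.1, -3.8]
gripper_width: 0.685
```

```bash
python3 -c "
from h import *
plan([.5313,.2543,.16],95,.045)"
```

```text
t 31.55 at [ 0.6031 -0.3168  0.1723] head 95.0 shift [0.5752 0.0139 0.0213] rows 13 each [0.0442 0.0011 0.0016] turn y 0.0 F [-0.2608 -0.0682 -3.7852]
```

Emit:
{"name": "jog_arm", "arguments": {
  "series": [
    [[0.023, 0, 0.001], [0, 0, 0], 0.04],
    [[0.046, 0, 0.0017], [0, 0, 0], 0.04],
    [[0.046, 0, 0.0017], [0, 0, 0], 0.04],
    [[0.046, 0, 0.0017], [0, 0, 0], 0.04],
    [[0.046, 0, 0.0017], [0, 0, 0], 0.04],
    [[0.046, 0, 0.0017], [0, 0, 0], 0.04],
    [[0.046, 0, 0.0017], [0, 0, 0], 0.04],
    [[0.046, 0, 0.0017], [0, 0, 0], 0.04],
    [[0.046, 0, 0.0017], [0, 0, 0], 0.04],
    [[0.046, 0, 0.0017], [0, 0, 0], 0.04]
  ]
}}

```text
time_s: 32.8
tcp_pos: [0.5475, 0.1179, 0.1729]
ee_rot: [[-0.089, -0.003, -0.996], [0.996, -0.001, -0.089], [-0.001, -1.0, 0.003]]
wrist_force: [0.6, 0.2, -3.8]
gripper_width: 0.682
```

Emit:
{"name": "jog_arm", "arguments": {
  "series": [
    [[0.046, 0, 0.0017], [0, 0, 0], 0.04],
    [[0.046, 0, 0.0017], [0, 0, 0], 0.04],
    [[0.046, 0, 0.0017], [0, 0, 0], 0.04],
    [[0, 0.04, 0], [0, 0, 0], 0.04],
    [[0, 0.035, 0], [0, 0, 0], 0.04],
    [[0, 0, 0], [0, 0, 0], 0.04],
    [[0, 0, 0], [0, 0, 0], 0.04],
    [[0, 0, 0], [0, 0, 0], 0.04]
  ]
}}

```text
time_s: 33.8
tcp_pos: [0.533, 0.2538, 0.1013]
ee_rot: [[-0.089, 0.003, -0.996], [0.996, 0.002, -0.089], [0.002, -1.0, -0.003]]
wrist_force: [0.9, 1.2, -3.3]
gripper_width: 0.684
```

```bash
python3 -c "
from h import *
plan([.5315,.255,.0385],94.8,.04);print(sense()['gripper_width'])
S=snap('scene',None); print(jawshift(S))"
```

```text
t 33.8 at [0.533  0.2538 0.1013] head 95.1 shift [0.0012 0.0628 0.0016] rows 2 each [0.0006 0.0314 0.0008] turn y 0.3 F [ 0.9395  1.164  -3.2992]
0.6837645930904359
(array([-2.875, -2.125]), 0.9683439135551453, 'mm x -14.1 y -0.1')
```

Emit:
{"name": "jog_arm", "arguments": {
  "series": [
    [[0.001, 0.02, 0.001], [0, 0, 0], 0.04],
    [[0, 0.02, 0], [0, 0, 0], 0.04],
    [[0, 0.012, 0], [0, 0, 0], 0.04],
    [[0, 0.006, 0], [0, 0, 0], 0.04],
    [[0, 0.003, 0], [0, 0, 0], 0.04],
    [[0, 0, 0], [0, 0, 0], 0.04],
    [[0, 0, 0], [0, 0, 0], 0.04]
  ]
}}

```text
time_s: 34.72
tcp_pos: [0.5314, 0.2544, 0.0391]
ee_rot: [[-0.089, 0.001, -0.996], [0.996, 0.001, -0.089], [0.001, -1.0, -0.001]]
wrist_force: [0.5, -0.1, -3.7]
gripper_width: 0.684
```

Emit:
{"name": "jog_arm", "arguments": {
  "series": [
    [[0, 0.001, 0], [0, 0, 0], 0.04],
    [[0, 0.001, 0], [0, 0, 0], 0.04],
    [[0, 0, 0], [0, 0, 0], 0.04]
  ]
}}

```text
time_s: 35.1
tcp_pos: [0.531, 0.2541, 0.0365]
ee_rot: [[-0.089, -0.0, -0.996], [0.996, -0.0, -0.089], [-0.0, -1.0, 0.0]]
wrist_force: [-1.0, 0.3, -3.8]
gripper_width: 0.69
```

Emit:
{"name": "jog_arm", "arguments": {
  "series": [
    [[0, 0.001, 0], [0, 0, 0], 0.04],
    [[0, 0.001, 0], [0, 0, 0], 0.04],
    [[0, 0, 0], [0, 0, 0], 0.04]
  ]
}}

```text
time_s: 35.48
tcp_pos: [0.5311, 0.2541, 0.0345]
ee_rot: [[-0.089, 0.0, -0.996], [0.996, 0.0, -0.089], [0.0, -1.0, -0.0]]
wrist_force: [-0.0, 1.0, -2.7]
gripper_width: 0.687
```

Emit:
{"name": "jog_arm", "arguments": {
  "series": [
    [[0, 0.001, 0], [0, 0, 0], 0.04],
    [[0, 0, 0], [0, 0, 0], 0.04]
  ]
}}

```text
time_s: 35.72
tcp_pos: [0.5311, 0.2541, 0.0345]
ee_rot: [[-0.089, 0.0, -0.996], [0.996, 0.0, -0.089], [-0.0, -1.0, -0.0]]
wrist_force: [-2.2, -1.4, 4.1]
gripper_width: 0.687
```

Seated. I'll release, rise and check.

Emit:
{"name": "jog_arm", "arguments": {
  "series": [
    [[0, -0.001, 0], [0, 0, 0], 0.087],
    [[0, 0, 0], [0, 0, 0], 0.087],
    [[0, 0, 0], [0, 0, 0], 0.087],
    [[0, -0.03, 0], [0, 0, 0], 0.087],
    [[0, -0.06, 0], [0, 0, 0], 0.087],
    [[0, -0.04, 0.03], [0, 0, 0], 0],
    [[-0.02, 0, 0.035], [0, 0, 0], 0],
    [[-0.02, 0, 0.03], [0, 0, 0], 0],
    [[0, 0, 0], [0, 0, 0], 0],
    [[0, 0, 0], [0, 0, 0], 0]
  ]
}}

```text
time_s: 36.98
tcp_pos: [0.4407, 0.2064, 0.1649]
ee_rot: [[-0.089, 0.001, -0.996], [0.996, 0.001, -0.089], [0.001, -1.0, -0.001]]
wrist_force: [-0.4, 0.5, -0.1]
gripper_width: 0.516
```

```bash
python3 -c "
from h import *
plan([.4341,.2182,.076],95,.045)
S=snap('scene',None);np.save('scene4.npy',S);D=snap('side',None)
a=cv2.resize(S[120:300,180:400],(733,600),interpolation=cv2.INTER_CUBIC)
cv2.imwrite('pics/m6.png',cv2.cvtColor(a,cv2.COLOR_RGB2BGR))"
```

```text
t 36.98 at [0.4407 0.2064 0.1649] head 95.1 shift [0.0123 0.0889 0.0056] rows 2 each [0.0062 0.0445 0.0028] turn y 0.1 F [-0.3942  0.5362 -0.068 ]
```

View pics/m6.png

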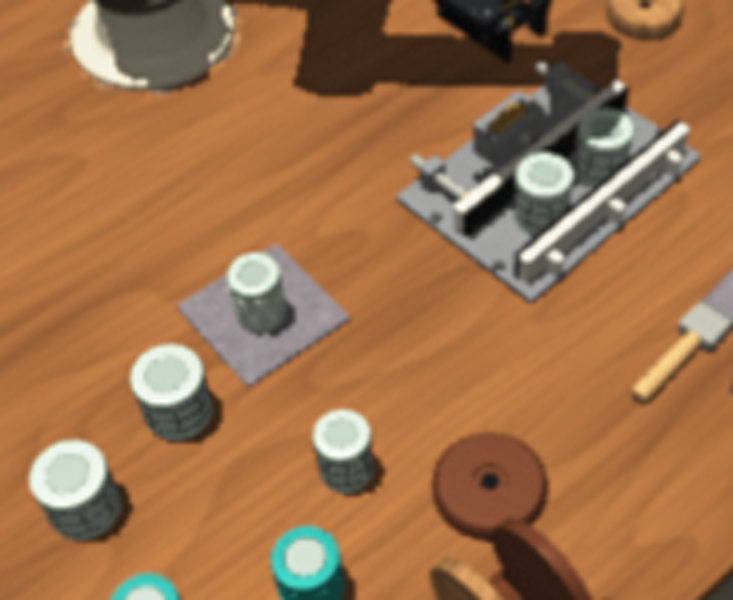

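Both 60 mm blanks stand in the clamp, the finished tumbler is on the mat, and the rest is untouched. Now I'll roll back towards -y.

Emit:
{"name": "jog_arm", "arguments": {
  "series": [
    [[0.014, 0.03, 0.0045], [0, 0, 0], 0],
    [[0, 0.03, 0], [0, 0, 0], 0],
    [[0, 0.027, 0], [0, 0, 0], 0],
    [[0, 0, 0], [0, 0, 0], 0],
    [[0, 0, 0], [0, 0, 0], 0],
    [[0, 0, 0], [0, 0, 0], 0],
    [[0, 0, 0], [0, 0, 0], 0]
  ]
}}

```text
time_s: 37.95
tcp_pos: [0.4347, 0.2198, 0.0785]
ee_rot: [[-0.089, 0.001, -0.996], [0.996, 0.001, -0.089], [0.001, -1.0, -0.002]]
wrist_force: [-0.6, -0.0, 0.1]
gripper_width: 0.011
```

```bash
python3 -c "
from h import *
plan([.4349,.2196,.0635],95,.045);print(sense()['gripper_width'])"
```

```text
t 37.95 at [0.4347 0.2198 0.0785] head 95.1 shift [-0.0002  0.015  -0.0001] rows 1 each [-0.0002  0.015  -0.0001] turn y 0.1 F [-0.643  -0.0043  0.0637]
0.010528506646359518
```

Emit:
{"name": "jog_arm", "arguments": {
  "series": [
    [[0, 0.009, 0], [0, 0, 0], 0],
    [[0, 0.006, 0], [0, 0, 0], 0],
    [[-0.005, 0, 0], [0, 0, 0], 0],
    [[-0.005, 0, 0], [0, 0, 0], 0],
    [[-0.005, 0, 0], [0, 0, 0], 0],
    [[-0.005, 0, 0], [0, 0, 0], 0],
    [[-0.006, 0, 0], [0, 0, 0], 0],
    [[-0.006, 0, 0], [0, 0, 0], 0]
  ]
}}

```text
time_s: 38.95
tcp_pos: [0.4379, 0.1886, 0.0647]
ee_rot: [[-0.09, 0.003, -0.996], [0.996, 0.002, -0.09], [0.002, -1.0, -0.003]]
wrist_force: [-4.1, -0.4, 15.9]
gripper_width: 0.004
```

Emit:
{"name": "jog_arm", "arguments": {
  "series": [
    [[0, -0.012, 0], [0, 0, 0], 0],
    [[0.032, 0, 0], [0, 0, 0], 0],
    [[0, 0.006, 0], [0, 0, 0], 0],
    [[0, 0.006, 0], [0, 0, 0], 0],
    [[-0.005, 0, 0], [0, 0, 0], 0],
    [[-0.005, 0, 0], [0, 0, 0], 0],
    [[-0.005, 0, 0], [0, 0, 0], 0],
    [[-0.005, 0, 0], [0, 0, 0], 0],
    [[-0.006, 0, 0], [0, 0, 0], 0],
    [[-0.006, 0, 0], [0, 0, 0], 0]
  ]
}}

```text
time_s: 40.2
tcp_pos: [0.4377, 0.1878, 0.0646]
ee_rot: [[-0.089, 0.002, -0.996], [0.996, 0.002, -0.089], [0.001, -1.0, -0.002]]
wrist_force: [-3.5, 0.5, 14.0]
gripper_width: 0.008
```

```bash
python3 -c "
from h import *
S=snap('scene',None); print(jawshift(S)); print(sense()['wrist_force'])"
```

```text
(array([-1.5  , -0.875]), 0.934370219707489, 'mm x -6.6 y -0.8')
[-3.5252 -1.3915 15.185 ]
```

Emit:
{"name": "jog_arm", "arguments": {
  "series": [
    [[0, -0.012, 0], [0, 0, 0], 0],
    [[0.032, 0, 0], [0, 0, 0], 0],
    [[0, 0.006, 0], [0, 0, 0], 0],
    [[0, 0.006, 0], [0, 0, 0], 0],
    [[-0.004, 0, 0], [0, 0, 0], 0],
    [[-0.004, 0, 0], [0, 0, 0], 0],
    [[-0.004, 0, 0], [0, 0, 0], 0]
  ]
}}

```text
time_s: 41.12
tcp_pos: [0.4359, 0.2097, 0.0654]
ee_rot: [[-0.089, 0.003, -0.996], [0.996, 0.005, -0.089], [0.004, -1.0, -0.003]]
wrist_force: [-13.9, 7.2, 26.4]
gripper_width: 0.007
```

Emit:
{"name": "jog_arm", "arguments": {
  "series": [
    [[-0.004, 0, 0], [0, 0, 0], 0],
    [[-0.003, 0, 0], [0, 0, 0], 0]
  ]
}}

```text
time_s: 41.38
tcp_pos: [0.4365, 0.2015, 0.0659]
ee_rot: [[-0.09, 0.002, -0.996], [0.996, 0.002, -0.09], [0.002, -1.0, -0.003]]
wrist_force: [-11.4, 3.0, 27.2]
gripper_width: 0.006
```

Emit:
{"name": "jog_arm", "arguments": {
  "series": [
    [[-0.003, 0, 0], [0, 0, 0], 0],
    [[-0.003, 0, 0], [0, 0, 0], 0]
  ]
}}

```text
time_s: 41.62
tcp_pos: [0.4371, 0.195, 0.0657]
ee_rot: [[-0.09, 0.002, -0.996], [0.996, 0.002, -0.09], [0.002, -1.0, -0.003]]
wrist_force: [-7.7, 0.9, 23.1]
gripper_width: 0.003
```

```bash
python3 -c "
from h import *
S=snap('scene',None); print(jawshift(S)); print(sense()['wrist_force'])"
```

```text
(array([-1. , -0.5]), 0.9554466605186462, 'mm x -4.1 y -0.8')
[-8.7089 -0.6186 23.8896]
```

Emit:
{"name": "jog_arm", "arguments": {
  "series": [
    [[-0.003, 0, 0], [0, 0, 0], 0],
    [[-0.003, 0, 0], [0, 0, 0], 0],
    [[-0.001, 0, 0], [0, 0, 0], 0]
  ]
}}

```text
time_s: 42.05
tcp_pos: [0.4378, 0.1872, 0.0645]
ee_rot: [[-0.089, 0.002, -0.996], [0.996, 0.001, -0.089], [0.0, -1.0, -0.002]]
wrist_force: [-3.6, -0.2, 15.9]
gripper_width: 0.009
```

Emit:
{"name": "jog_arm", "arguments": {
  "series": [
    [[0, -0.012, 0], [0, 0, 0], 0],
    [[0.032, 0, 0], [0, 0, 0], 0],
    [[0, 0.006, 0], [0, 0, 0], 0],
    [[0, 0.006, 0], [0, 0, 0], 0],
    [[-0.004, 0, 0], [0, 0, 0], 0],
    [[-0.004, 0, 0], [0, 0, 0], 0],
    [[-0.004, 0, 0], [0, 0, 0], 0]
  ]
}}

```text
time_s: 42.92
tcp_pos: [0.4377, 0.2118, 0.0652]
ee_rot: [[-0.09, 0.007, -0.996], [0.996, 0.009, -0.089], [0.009, -1.0, -0.008]]
wrist_force: [-8.1, 15.0, 14.9]
gripper_width: 0.006
```

```bash
python3 -c "
from h import *
S=snap('scene',None); print(jawshift(S)); print(sense()['wrist_force'])
cv2.imwrite('pics/m7.png',cv2.cvtColor(cv2.resize(S[130:212,295:405],(800,600),interpolation=cv2.INTER_CUBIC),cv2.COLOR_RGB2BGR))"
```

```text
(array([-0.625, -0.5  ]), 0.9859196543693542, 'mm x -3.2 y 0.1')
[-6.8242 11.3896 14.713 ]
```

View pics/m7.png

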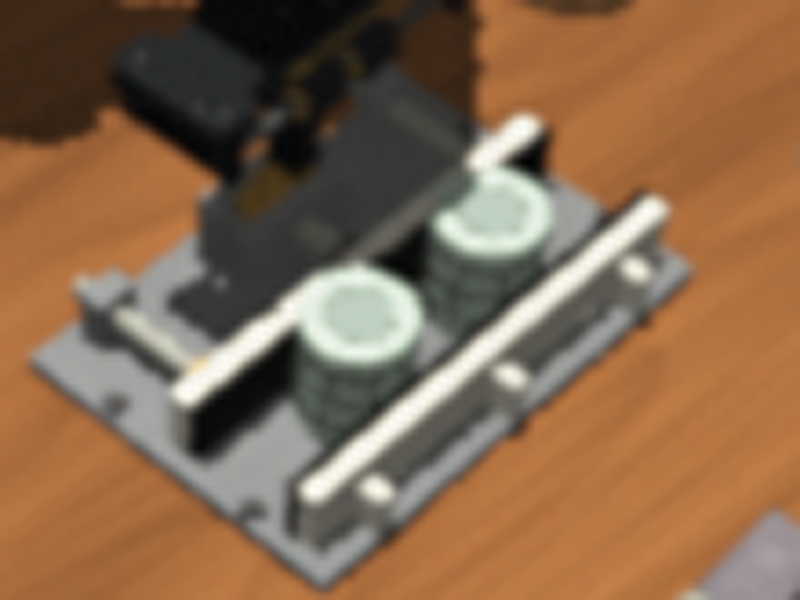

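Tangential force has risen to 15 N from about 4 N, and the finger is being held back: the jaw is bearing on the blanks. One small extra nudge, then lift off.

Emit:
{"name": "jog_arm", "arguments": {
  "series": [
    [[-0.002, 0, 0], [0, 0, 0], 0],
    [[-0.002, 0, 0], [0, 0, 0], 0]
  ]
}}

```text
time_s: 43.22
tcp_pos: [0.4396, 0.2088, 0.0659]
ee_rot: [[-0.09, 0.01, -0.996], [0.996, 0.011, -0.09], [0.01, -1.0, -0.011]]
wrist_force: [-5.3, 10.7, 16.1]
gripper_width: 0.006
```

Emit:
{"name": "jog_arm", "arguments": {
  "series": [
    [[0.002, -0.015, 0], [0, 0, 0], 0],
    [[0, -0.05, 0], [0, 0, 0], 0],
    [[0, -0.06, 0], [0, 0, 0], 0],
    [[-0.05, -0.03, 0.02], [0, 0, 0], 0],
    [[-0.06, 0, 0.01], [0, 0, 0], 0],
    [[-0.06, 0, 0], [0, 0, 0], 0],
    [[-0.06, 0, 0], [0, 0, 0], 0],
    [[0, 0, 0], [0, 0, 0], 0]
  ]
}}

```text
time_s: 44.22
tcp_pos: [0.4245, -0.0304, 0.2165]
ee_rot: [[-0.081, -0.003, -0.997], [0.997, -0.001, -0.081], [-0.0, -1.0, 0.003]]
wrist_force: [-0.0, -0.7, -0.2]
gripper_width: 0.003
```

```bash
python3 -c "
from h import *
S=snap('scene',None);D=snap('side',None); print(jawshift(S),sense()['time_s'],sense()['tcp_pos'])
cv2.imwrite('pics/m8.png',cv2.cvtColor(np.vstack([cv2.resize(S[120:300,170:410],(640,480),interpolation=cv2.INTER_CUBIC)[:,:],]),cv2.COLOR_RGB2BGR))
a=cv2.resize(S[125:305,170:410],(400,300),interpolation=cv2.INTER_CUBIC);b=cv2.resize(D[200:310,220:367],(400,300),interpolation=cv2.INTER_CUBIC);c=cv2.resize(S[130:212,295:405],(400,300),interpolation=cv2.INTER_CUBIC);d=cv2.resize(D,(400,300))
cv2.imwrite('pics/m8.png',cv2.cvtColor(np.vstack([np.hstack([a,b]),np.hstack([c,d])]),cv2.COLOR_RGB2BGR))"
```

```text
(array([ 0.  , -0.75]), 0.655122697353363, 'mm x -2.4 y 2.5') 44.325 [ 0.4252 -0.0275  0.2168]
```

View pics/m8.png

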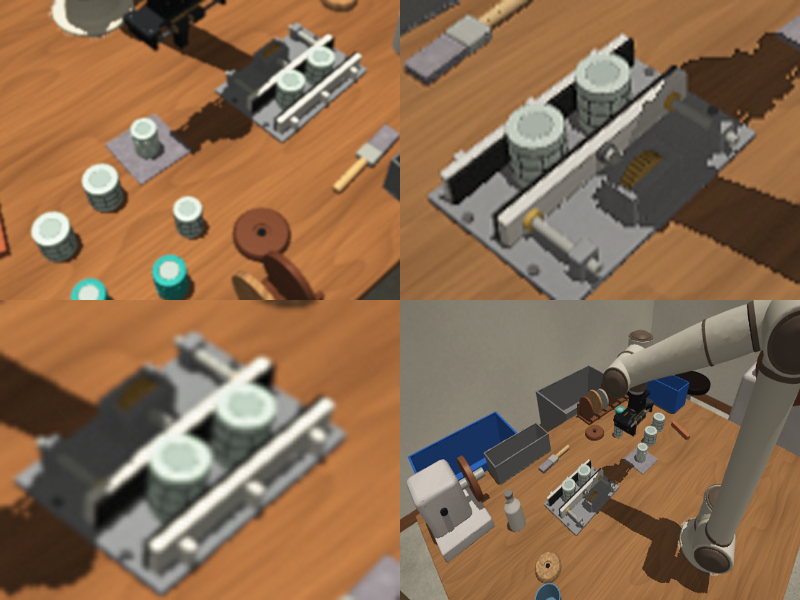

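```bash
python3 -c "
from h import *
print(finish_job())"
```

```text
the job is handed in; nothing more can be done
None
```

The job is done and handed in at about 44 s on the robot's clock.

- **Opening:** I rolled the thumbwheel with the shut fingertips in four strokes. The jaw gap came to about 69.6 mm, measured in the wrist camera, before anything was lifted.
- **Finished tumbler:** I lifted it out and stood it upside down near the middle of the felt mat.
- **Blanks:** Only two 60 mm blanks were on the bench. They measured 61–62 mm across in the pictures, and the closed fingers read about 59–60 mm on each. Both stand rim down in the clamp, 100 mm apart along the fence.
- **Closing:** I rolled the wheel back until the force along the rim rose from about 4 N to 11–15 N and the finger was held back, meaning the jaw is bearing on both blanks.

**Last checks:**
- **Final pictures:** Both blanks stand between jaw and fence, and the finished tumbler is on the mat. The 52 mm and 68 mm blanks look unmoved, and the arm is clear of everything.
- **Jaw reading that disagreed:** The last automatic jaw reading was unusable because a shadow fell across it (match score 0.66). The reading before it put the gap at about 58.7 mm, roughly 1 mm under the true 60 mm and within measuring error. So I judged the hold by the force rather than by that picture.

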